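# Lift a freshly oiled board off its stand with a flat lifter onto the drying rack

### The arm

A 6-joint arm with a two-finger parallel gripper is mounted at the origin on a cart in front of the work surface, level with it; the furniture and walls round the work are solid. World frame = base frame: x ahead of the robot, y to its left, z up, the work surface at z = 0. Lengths are in m, angles in rad, forces in N, time in s.
With the tool pointing down it reaches from about 0.325 to 0.925 m from the base axis. Payload 3.1 kg.
Tool frame: the origin (TCP) lies at the very end of the fingers, on their centre line; the grasp point (between the pads) lies 19 mm behind it; z points along the fingers, y is the line along which they close (so a half turn about z gives the same grasp; the last joint's range is limited). The gripper opens to 85 mm and grips with 20 to 120 N. Pads are 22 mm wide; open, the fingers measure 114 mm over their backs; the gripper's body (76 mm by 85 mm) begins 54 mm behind the grasp point. The pads swing forward as they close: fully open they stand 13 mm farther back than shut.
Start: joints at [1.208, 0.217, 1.613, -0, 1.311, -0.112], TCP at [0.155, 0.605, 0.202] pointing down, gripper open.
Joint ranges: [-2.75, 2.75], [-0.78, 2.1], [0.31, 2.55], [-1.13, 4.27], [0.13, 2.63], [-2.58, 2.58]. Speed limits (rad/s): [2.79, 2.79, 3.14, 3.14, 3.14, 3.14].

### API

Orientations are given as a unit quaternion [x, y, z, w].
In Python, from bench import ctrl, imaging, job gives the robot as it stands. The module is installed in compiled form; this text tells all that it offers.
- The arm moves only by the shell command python3 -m jog 'ROWS' [OPENING] [FORCE]. ROWS is JSON, a list of rows, each a list of 4 numbers: the shift along the tool's x, y, z in m, then the turn about the tool's z in degrees. A call has 1 to 20 rows; each row shifts and turns the commanded pose from where the row before left it, along the tool's axes as they then stand; what a row does not reach is not made up. A row lasts 1/12 s, in which the tool goes at most 41.7 mm and 7.16 degrees, less where a joint would pass 70% of its speed; a pose out of reach is approached as far as the arm can. A call is refused whole if a number of a shift passes 0.0417 or a number of a turn 7.16, either way. A call with a gripper value outside its range is refused whole. OPENING is the closure, from 0 (fully open) to 1 (shut), set as the call begins (- or left out, the last holds). The fingers move at their own pace and stop on an object; FORCE is the grip in N (left out, the last holds). Time passes only in rows, so rows that do not move let the fingers close. It gives the time, the measured TCP pose, the force, the opening and the grip force at its end, in the units of the state.
- ctrl.observe(): the state, without advancing time (a new reading comes with each control period).
- imaging.read_camera(name): name is "scene" or "top" or "wrist"; returns (picture, depth): 384x512x3 uint8, blue, green, red; 384x512 float32, m along the optical axis (not along the pixel's ray), 0 where there is no reading.
- imaging.camera_info(name): a dict with "fx", "fy", "cx", "cy" (pixels), "k1" (the pictures are not rectified: a ray, as slopes to the right and down, at radius r is drawn at 1 + k1 r^2 times it, then the intrinsics apply), "R" (3x3) and "t" (3): a world point X has camera coordinates R X + t. Camera axes: x right, y down, z forward; pixel columns grow to the right and rows downward; lengths in m; the calibration is good to about 2 mm. A picture is of the moment at which its call begins: read the wrist's pose just before it. camera_info takes no time and is no camera call; for the wrist camera it gives the pose at the moment of the call.
- job.close_job(): hands the job in; it is judged then, once.
The state is a dict: "t": time; "joints": joint angles; "qd": joint speeds; "joint_efforts": joint torques, N m; "tool_pos": TCP position; "ee_rot": TCP orientation; "contact_force": force on the tool from outside, world axes, zero at the start; "moment": the same for the moment, N m; "gripper_width": opening from 0.0 (shut) to 1.0 (fully open); "gripper_force": force on a finger pad.
Only numpy, scipy, OpenCV 4.12 (cv2) and the standard library are available. Lean on these libraries where they do the work, as an engineer would, in place of code of your own. Each camera call takes 0.05 s, during which the arm holds its last target. There are 200 camera calls.

### The job

The dark round board on the oiling stand has just been oiled and its finish is wet, so nothing but the flat steel lifter may carry it and the gripper must not touch it. Draw back the stand's sprung bolt by its red ball and lay its handle over into the holding notch so that it stays open, then take the lifter, slide its blade under the board from the front, lift the board clear and set it down centred on the four points of the empty drying rack. Draw the lifter out, lay it flat on the sheet or bench clear of the board, and disturb nothing else.

Things in the scene. Friction and masses are not known exactly. Their poses are not given: they have to be found in the camera images.
- stand: Oiling stand, fixed; wood base 10 mm thick, x -65..65, y -69..67 mm, with an arm (x -45..21) to y -144 that bears the bolt. Origin: base underside, under the board's centre, on a plywood sheet 18 mm above the bench. x points away from the robot; the front (-x) is open. y points to two brass stops (10 mm thick, tops z 50) at x +-37.5, y 46.8 mm.
- stand_rest (a point): Centre of the board's place on the stand, 30 mm over the stand's origin: level with the tops of four black rubber points (8 to 11 mm thick) at x +-26, y +-40 mm of the stand. Under the board the gap is 20 mm high (z 10 to 30) and 69 mm wide.
- notch (a point): Middle of the floor of the holding notch, at x -24, y -118, z 36 mm of the stand: a 16 mm wide cut (y -126..-110) in a steel plate 5 mm thick (y -138..-82, top at z 58 mm). The bolt runs behind it along y at x 0, z 36.5 mm; its bearings (y -75..-145, x +-17 mm) reach z 50 mm.
- bolt (a joint): Travel of the sprung bolt, m: 0 fully forward, 0.004 with its tip on the board, 0.031 at its back stop; grows as it is drawn toward -y of the stand. Spring: 7 N at the board, 12 N at the stop; it snaps back if let go outside the notch. The stem fits the notch from 0.023 to 0.031; let go in it, it stays at about 0.022.
- handle (a joint): Turn of the bolt's handle about the bolt, rad: 0 with its stem 65 degrees above level, leaning to the stand's front (-x); grows as the ball is pushed down and to the front; 0.80 is fully down (19 degrees above level), possible only in the notch: elsewhere the 8 mm stem strikes the plate at about 0.2. It stays by friction where it is left.
- handle_ball (a point): Centre of the red ball, 22 mm across, on the bolt's handle, 60 mm from the bolt's axis, at y = -91 mm minus the bolt's travel in the stand's frame.
- board: The freshly oiled board: dark, turned, round, 110 mm across, 13 mm thick, about 100 g. Origin: centre of its underside; z up.
- lifter: Flat lifter, 180 g, balanced 35 mm behind its origin (on the blade's underside). x points along the blade to its tip, z up. Steel blade x -52..40, 56 mm wide, 3 mm thick, flat up to x -47, where a 20 mm wide neck begins that rises to x -72, z 66 mm. Wooden handle x -175..-79, 24 mm wide (y), 22 mm high, centre line at z 68 mm. Lies flat on the plywood sheet.
- lifter_grip (a point): Good place to grip the lifter: middle of the handle's width and height, at x -92, z 68 mm of the lifter.
- rack_empty: Empty drying rack, fixed, wood. Origin: centre of its underside, on the sheet (18 mm above the bench); x points away from the robot, front -x. Battens along y at x +-38, 12 mm high; rails along x (14 mm wide, tops z 22) at y +-40; four rubber points (tops z 30) at x +-26, y +-40; four 10 mm dowels (tops z 52) at x +-38, y +-57.5 mm.
- rack_empty_rest (a point): 30 mm above the empty rack's origin, level with the tops of its four points: the board's origin belongs here, with 9 mm left to the dowels. Under a board here, between the rails, is a gap 66 mm wide and 18 mm high (12 to 30 mm above the sheet).
- rack_used: The other drying rack, the same as the empty one, with a dry board on it. Leave it alone.
- dry_board: The dry, pale board on the other rack, same size as the oiled one. Leave it alone. Origin: centre of its underside.
- glue_bottle: Glue bottle, 57 mm across, 192 mm high, standing behind the work: leave it alone. Origin: centre of its underside.
- bowl: Small turned bowl, 91 mm across, 35 mm high, at the left: leave it alone. Origin: centre of its underside.
- tumbler: Empty clear glass, 63 mm across, 87 mm high, standing behind the work: leave it alone. Origin: centre of its underside.

How it is judged:
By the outcome, as a careful person would: the job done as asked, in the order asked, and still so for the second after the job is handed in, with the robot touching nothing.
It also fails if it takes over 64 s, if anything falls off the work surface, if the arm or the gripper's body presses on something with over 40 N, if the wrist force passes 120 N, or if a joint passes its speed limit or range.

## Working session

There is one attempt and no reset: what is moved stays moved. The work goes in short steps, Python scripts to look and compute and a shell command to move; the robot and the scene stay as the last step left them, time stands still between calls to the robot, and variables do not carry over. Pictures are saved under pics/ and viewed, at most 10 in all, crops included, and the job is handed in when it is done.

```bash
mkdir -p pics; cat > h.py <<'E'
import numpy as np, cv2
from bench import ctrl, imaging, job
from scipy.spatial.transform import Rotation as Ro
def ray(n,uv,info=None):
    i=info or imaging.camera_info(n)
    K=np.array([[i['fx'],0,i['cx']],[0,i['fy'],i['cy']],[0,0,1.]])
    p=cv2.undistortPoints(np.float64(uv).reshape(-1,1,2),K,np.array([i['k1'],0,0,0.])).reshape(-1,2)
    R=np.array(i['R']);t=np.array(i['t'])
    return -R.T@t, np.c_[p,np.ones(len(p))]@R
def plane(n,uv,z,info=None):
    o,d=ray(n,uv,info); return o+d*((z-o[2])/d[:,2])[:,None]
def deproj(n,uv,dep,info=None):
    o,d=ray(n,uv,info); uv=np.int32(uv).reshape(-1,2)
    return o+d*dep[uv[:,1],uv[:,0]][:,None]
E
python3 - <<'E'
from h import *
s=ctrl.observe();print(s)
for n in('scene','top'):
    im,d=imaging.read_camera(n);cv2.imwrite(f'pics/{n}0.png',im);np.save(f'pics/{n}0.npy',d)
    i=imaging.camera_info(n);print(n,i)
im=[cv2.imread(f'pics/{n}0.png') for n in('top',)]
cv2.imwrite('pics/top0b.png',cv2.resize(im[0],(800,600),interpolation=cv2.INTER_CUBIC))
E
```

```text
{'t': 0.0, 'joints': array([ 1.20778983e+00,  2.17754374e-01,  1.61494495e+00, -4.06985043e-05,
        1.31128318e+00, -1.12197582e-01]), 'qd': array([-9.62982078e-04,  7.84006541e-04,  2.47826827e-04, -2.18302065e-04,
        1.98321423e-05, -1.00218603e-03]), 'joint_efforts': array([ 2.08904486e-03, -3.96833968e+01, -3.03864527e+01, -8.17892987e-05,
        9.61161044e-03, -1.51806887e-07]), 'tool_pos': array([0.15478977, 0.60461207, 0.20056257]), 'ee_rot': array([ 1.25070733e-01,  9.92147108e-01, -1.16598140e-03, -2.62143479e-04]), 'contact_force': array([ 0.43243689, -0.22260389, -0.59649522]), 'moment': array([-0.00317736,  0.03846436,  0.0190764 ]), 'gripper_force': 0.0, 'gripper_width': 0.9978319427787945}
scene {'fx': 376.1924910444731, 'fy': 376.1924910444731, 'cx': 254.83051619738646, 'cy': 193.09276030914694, 'k1': -0.07670078012197362, 'R': array([[ 0.7213132 , -0.69260716,  0.00160781],
       [-0.54234081, -0.56625965, -0.62065808],
       [ 0.43078267,  0.44681689, -0.78407969]]), 't': array([-0.46934202,  0.31816096,  0.90562641])}
top {'fx': 420.989215262041, 'fy': 420.989215262041, 'cx': 257.45861559244685, 'cy': 192.7645289062887, 'k1': -0.13745356871440775, 'R': array([[ 3.60156258e-04, -9.99999757e-01,  5.96399547e-04],
       [-9.94483098e-01, -4.20729397e-04, -1.04896095e-01],
       [ 1.04896321e-01, -5.55330284e-04, -9.94483008e-01]]), 't': array([-0.09175462,  0.57027384,  1.2436486 ])}
```

View pics/top0b.png

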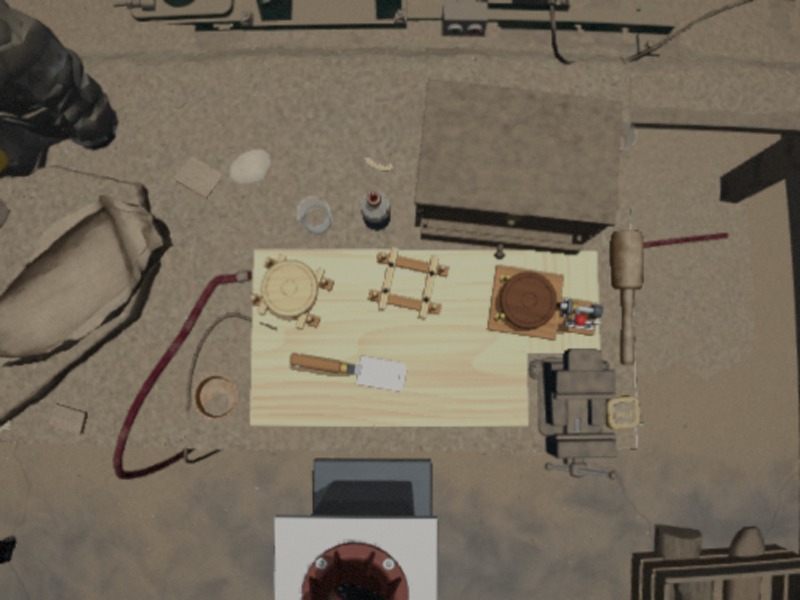

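View pics/scene0.png

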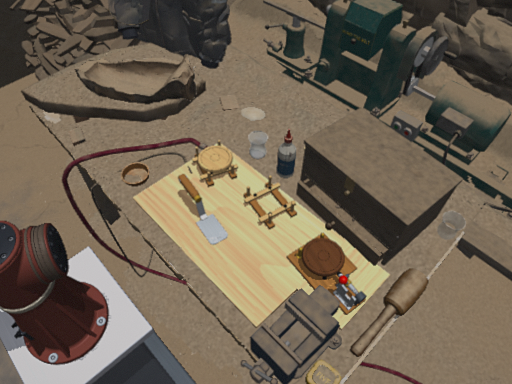

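```bash
python3 - <<'E'
from h import *
s=800/512
for n,u,z in [('board',(530,299),.061),('ball',(581,320),.11),('blade',(381,373),.02),('handleend',(292,361),.097),('neck',(352,369),.08),('rack',(409,283),.04),('vise',(580,370),.08),('boxfrontL',(416,205),.15),('bottle',(374,198),.19),('glass',(314,200),.087)]:
    print(n,plane('top',np.array([u])/s,z).round(3)[0])
d=np.load('pics/top0.npy')
for n,u in [('vise',(580,370)),('vise2',(575,440)),('vise3',(590,400)),('box',(520,150)),('sheet',(420,400)),('mallet',(627,260)),('ball',(581,320)),('vbar',(555,395))]:
    print(n,deproj('top',np.array([u])/s,d).round(3)[0])
i=imaging.camera_info('wrist');R=np.array(i['R']);t=np.array(i['t']);print(i['fx'],-R.T@t,R)
# ball in both views
for n in('top','scene'):
    im=cv2.imread(f'pics/{n}0.png').astype(int);m=(im[...,2]>140)&(im[...,1]<70)&(im[...,0]<70)
    v,u=np.nonzero(m);print(n,len(u),np.median(u),np.median(v)); 
E
```

```text
board [ 0.571 -0.334  0.061]
ball [ 0.527 -0.418  0.11 ]
blade [ 0.432 -0.05   0.02 ]
handleend [0.453 0.11  0.097]
neck [0.439 0.001 0.08 ]
rack [ 0.605 -0.104  0.04 ]
vise [ 0.436 -0.422  0.08 ]
boxfrontL [ 0.73  -0.116  0.15 ]
bottle [ 0.733 -0.043  0.19 ]
glass [0.757 0.075 0.087]
vise [ 0.436 -0.411  0.12 ]
vise2 [ 0.31  -0.404  0.106]
vise3 [ 0.38  -0.444  0.067]
box [ 0.812 -0.294  0.214]
sheet [ 0.38  -0.126  0.023]
mallet [ 0.647 -0.525  0.066]
ball [ 0.527 -0.416  0.118]
vbar [ 0.39  -0.376  0.074]
333.6888908391709 [0.08576341 0.62379556 0.37200021] [[ 0.24786882  0.96878808 -0.003272  ]
 [ 0.93044904 -0.2371161   0.27935736]
 [ 0.26986224 -0.07228841 -0.96018163]]
top 24 372.0 204.0
scene 46 343.0 279.0
```

```bash
python3 -m jog '[[-0.0226,-0.027,-0.0031,0],[-0.0226,-0.027,-0.0031,0],[-0.0226,-0.027,-0.0031,0],[-0.0226,-0.027,-0.0031,0],[-0.0226,-0.027,-0.0031,0],[-0.0226,-0.027,-0.0031,0],[-0.0226,-0.027,-0.0031,0],[-0.0226,-0.027,-0.0031,0],[-0.0226,-0.027,-0.0031,0],[-0.0226,-0.027,-0.0031,0],[-0.0226,-0.027,-0.0031,0],[-0.0226,-0.027,-0.0031,0],[-0.0226,-0.027,-0.0031,0],[-0.0226,-0.027,-0.0031,0],[-0.0226,-0.027,-0.0031,0],[-0.0226,-0.027,-0.0031,0],[-0.0226,-0.027,-0.0031,0],[-0.0226,-0.027,-0.0031,0],[-0.0226,-0.027,-0.0031,0],[-0.0226,-0.027,-0.0031,0]]' && python3 -m jog '[[-0.0226,-0.027,-0.0031,0],[-0.0226,-0.027,-0.0031,0],[-0.0226,-0.027,-0.0031,0],[-0.0226,-0.027,-0.0031,0],[-0.0226,-0.027,-0.0031,0],[-0.0226,-0.027,-0.0031,0],[0,0,0,-6.4],[0,0,0,0],[0,0,0,0],[0,0,0,0]]'
cat > snap.py <<'E'
import sys,json
from h import *
n,k=sys.argv[1:3]
i=imaging.camera_info(n);im,d=imaging.read_camera(n)
cv2.imwrite(f'pics/{k}.png',im);np.save(f'pics/{k}.npy',d);np.save(f'pics/{k}_i.npy',i,allow_pickle=True)
cv2.imwrite(f'pics/{k}_b.png',cv2.resize(im,(800,600),interpolation=cv2.INTER_CUBIC))
E
python3 snap.py wrist w1
```

```text
t: 1.77
tool_pos: [0.459, -0.0315, 0.2636]
ee_rot: [0.125, 0.992, 0.0, -0.0]
contact_force: [-0.5, 0.6, 0.0]
gripper_width: 1.002
gripper_force: 0.0
t: 2.6
tool_pos: [0.5495, -0.2195, 0.282]
ee_rot: [0.07, 0.998, 0.0, -0.001]
contact_force: [-0.0, -0.4, -0.1]
gripper_width: 1.002
gripper_force: 0.0
```

View pics/w1_b.png

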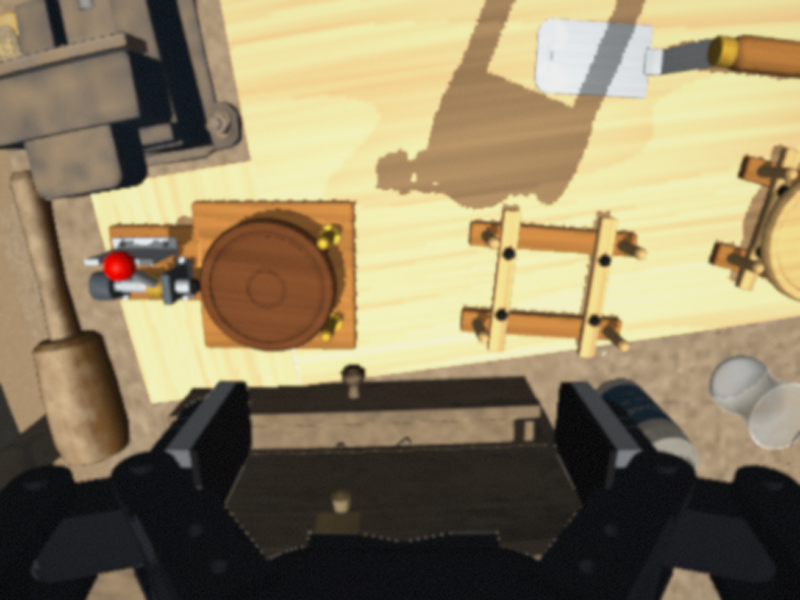

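```bash
cat > m1.py <<'E'
from h import *
im=cv2.imread('pics/w1.png');d=np.load('pics/w1.npy');i=np.load('pics/w1_i.npy',allow_pickle=True).item()
s=800/512; H=cv2.cvtColor(im,cv2.COLOR_BGR2HSV); I=im.astype(int)
P=lambda uv,z: plane('wrist',np.float64(uv).reshape(-1,2),z,i)
def blob(m,c,r=20):
    n,l,st,ce=cv2.connectedComponentsWithStats(m.astype(np.uint8))
    k=min(range(1,n),key=lambda k:np.hypot(*(ce[k]-np.array(c)/s))-0.002*st[k,4]); return (l==k),ce[k],st[k]
m,c,st=blob((I[...,2]>150)&(I[...,1]<60)&(I[...,0]<60),(120,266)); print('ball',c*s,st,P(c,.109).round(4), deproj('wrist',[c],d,i).round(4))
# rack points
pts=[]
g=I.max(2)
for q in [(509,254),(604,261),(595,320),(502,315)]:
    x,y=np.int32(np.array(q)/s); w=g[y-7:y+8,x-7:x+8]; mm=w<60; v,u=np.nonzero(mm); pts.append((x-7+u.mean(),y-7+v.mean())); print(q,mm.sum())
R=P(pts,.048); print('rackpts',R.round(4),'ctr',R.mean(0).round(4)); # order: (-x,+... )
dx=((R[2]+R[3])-(R[0]+R[1]))/2; dy=((R[1]+R[2])-(R[0]+R[3]))/2
print('size',np.hypot(*dx[:2]),np.hypot(*dy[:2]),'yaw',np.degrees(np.arctan2(dx[1],dx[0])),np.degrees(np.arctan2(-dy[0],dy[1])))
# stand base corners
S=P(np.array([(193,201),(355,201),(357,348),(206,347)])/s,.028); print('stand',S.round(4)); 
a=S[1]-S[0];print('yaw stand edges',np.degrees(np.arctan2(-a[0],a[1])),np.linalg.norm(a), np.degrees(np.arctan2(*(S[2]-S[1])[[1,0]])),np.linalg.norm(S[2]-S[1]),'mid',S.mean(0))
# board: red-brown dark
m,c,st=blob((H[...,2]<130)&(H[...,1]>110)&(H[...,0]<15),(267,286)); m=cv2.morphologyEx(m.astype(np.uint8),cv2.MORPH_OPEN,np.ones((9,9)))
cn=max(cv2.findContours(m,0,2)[0],key=cv2.contourArea); e=cv2.minEnclosingCircle(cn); el=cv2.fitEllipse(cn); print('board px',np.array(el[0])*s,np.array(el[1])*s)
B=P(cn.reshape(-1,2),.061); cc=cv2.minEnclosingCircle(B[:,:2].astype(np.float32)*1000);print('board',cc,P(el[0],.061).round(4))
# blade
m,c,st=blob((H[...,1]<70)&(H[...,2]>105),(595,60)); m[:,:0]=0
m=cv2.morphologyEx(m.astype(np.uint8),cv2.MORPH_OPEN,np.ones((15,15)))
cn=max(cv2.findContours(m,0,2)[0],key=cv2.contourArea); bx=cv2.boxPoints(cv2.minAreaRect(cn)); print('blade px',bx*s)
print(P(bx,.021).round(4)); print('blade hand',P(np.array([(540,20),(652,26),(647,97),(535,90)])/s,.021).round(4))
F=np.array([(660,61),(714,52),(790,57)])/s; print('neck/ferrule/handle',P(F[:1],.021).round(4),P(F[1:],.097).round(4),deproj('wrist',F,d,i).round(4))
# vise heights
D=deproj('wrist',np.array([(x,y) for y in (150,170,190) for x in (40,70,100,130)])/s,d,i);print('vise',D.round(3))
print('stand stops',P(np.array([(329,236),(331,326)])/s,.068).round(4))
E
python3 m1.py
```

```text
ball [115.84334061 266.54612445] [ 66 162  17  18 229] [[ 0.529  -0.4177  0.109 ]] [[ 0.5277 -0.4125  0.1175]]
(509, 254) 21
(604, 261) 20
(595, 320) 18
(502, 315) 18
rackpts [[ 0.5722 -0.1376  0.048 ]
 [ 0.5882 -0.0602  0.048 ]
 [ 0.6382 -0.0708  0.048 ]
 [ 0.6221 -0.1476  0.048 ]] ctr [ 0.6052 -0.1041  0.048 ]
size 0.051021983025036535 0.07870556329232622 yaw -11.671193968606618 -11.75585046678108
stand [[ 0.4969 -0.3852  0.028 ]
 [ 0.5166 -0.253   0.028 ]
 [ 0.6428 -0.2723  0.028 ]
 [ 0.6237 -0.4054  0.028 ]]
yaw stand edges -8.512322392706606 0.13361516185216749 -8.668268653039597 0.12757096299997603 mid [ 0.56997709 -0.32896088  0.028     ]
board px [273.46074581 247.30849266] [ 53.01894546 115.96282721]
board ((550.1975708007812, -322.2327880859375), 48.475589752197266) [[ 0.5395 -0.3174  0.061 ]]
blade px [[533.4264    93.05181 ]
 [536.9814    16.61832 ]
 [663.3069    22.493929]
 [659.7519    98.927414]]
[[ 0.4524 -0.1006  0.021 ]
 [ 0.3959 -0.0925  0.021 ]
 [ 0.4104  0.0077  0.021 ]
 [ 0.4686  0.0019  0.021 ]]
blade hand [[ 0.3987 -0.0904  0.021 ]
 [ 0.4122 -0.0017  0.021 ]
 [ 0.466  -0.0087  0.021 ]
 [ 0.4503 -0.0992  0.021 ]]
neck/ferrule/handle [[0.4393 0.0034 0.021 ]] [[0.444  0.004  0.097 ]
 [0.4513 0.0601 0.097 ]] [[0.4398 0.001  0.0259]
 [0.4426 0.0121 0.0834]
 [0.4512 0.0608 0.0961]]
vise [[ 0.444 -0.439  0.124]
 [ 0.448 -0.419  0.123]
 [ 0.452 -0.398  0.124]
 [ 0.454 -0.387  0.108]
 [ 0.457 -0.443  0.125]
 [ 0.46  -0.421  0.125]
 [ 0.464 -0.401  0.125]
 [ 0.467 -0.387  0.114]
 [ 0.469 -0.448  0.123]
 [ 0.473 -0.425  0.125]
 [ 0.476 -0.41   0.117]
 [ 0.48  -0.442  0.018]]
stand stops [[ 0.536  -0.2723  0.068 ]
 [ 0.6063 -0.2834  0.068 ]]
```

```bash
python3 - <<'E'
from h import *
O=[];D=[]
iw=np.load('pics/w1_i.npy',allow_pickle=True).item()
for n,f,i in(('top','top0',None),('scene','scene0',None),('wrist','w1',iw)):
    I=cv2.imread(f'pics/{f}.png').astype(int);m=((I[...,2]>110)&(I[...,1]<.4*I[...,2])&(I[...,0]<.4*I[...,2])).astype(np.uint8)
    k,l,st,ce=cv2.connectedComponentsWithStats(m)
    g=np.array({'top':(372,204),'scene':(343,279),'wrist':(75,170)}[n])
    j=min(range(1,k),key=lambda j:np.hypot(*(ce[j]-g))-.02*st[j,4]);print(n,ce[j],st[j])
    c=(st[j,:2]+(st[j,2:4]-1)/2)
    o,d=ray(n,[c],i);O.append(o);D.append(d[0]/np.linalg.norm(d[0]))
def tri(ix):
    A=sum(np.eye(3)-np.outer(D[k],D[k]) for k in ix);b=sum((np.eye(3)-np.outer(D[k],D[k]))@O[k] for k in ix);return np.linalg.solve(A,b)
for ix in([0,1],[0,2],[1,2],[0,1,2]):print(ix,tri(ix).round(4))
s=512/800
print('board hand',plane('wrist',np.array([(267,286)])*s,.061,iw).round(4),'L R T B',plane('wrist',np.array([(199,285),(337,285),(267,214),(267,350)])*s,.06,iw).round(4),'top',plane('top',np.array([(530,299)])*s,.061))
E
```

```text
top [371.27272727 204.15151515] [369 201   6   7  33]
scene [342.94545455 279.        ] [339 275   9   9  55]
wrist [ 74.88235294 170.20415225] [ 66 161  19  19 289]
[0, 1] [ 0.5302 -0.4176  0.1109]
[0, 2] [ 0.5296 -0.4187  0.1052]
[1, 2] [ 0.5299 -0.4173  0.1094]
[0, 1, 2] [ 0.5299 -0.4173  0.1095]
board hand [[ 0.5689 -0.3289  0.061 ]] L R T B [[ 0.5606 -0.3832  0.06  ]
 [ 0.5761 -0.2743  0.06  ]
 [ 0.5137 -0.3174  0.06  ]
 [ 0.6221 -0.3407  0.06  ]] top [[ 0.57133692 -0.33415046  0.061     ]]
```

```bash
python3 -m jog '[[-0.0014,-0.0332,0,0.6],[-0.0014,-0.0332,0,0],[-0.0014,-0.0332,0,0],[-0.0014,-0.0332,0,0],[-0.0014,-0.0332,0,0],[-0.0014,-0.0332,0,0],[0,0,0.033,0],[0,0,0.033,0],[0,0,0.033,0],[0,0,0.033,0],[0,0,0,0],[0,0,0,0],[0,0,0,0]]' 0.45 40; python3 snap.py wrist w2
```

```text
t: 3.73
tool_pos: [0.5302, -0.4189, 0.1528]
ee_rot: [0.074, 0.997, -0.001, 0.001]
contact_force: [0.7, 0.9, 1.3]
gripper_width: 0.552
gripper_force: 0.0
```

View pics/w2_b.png

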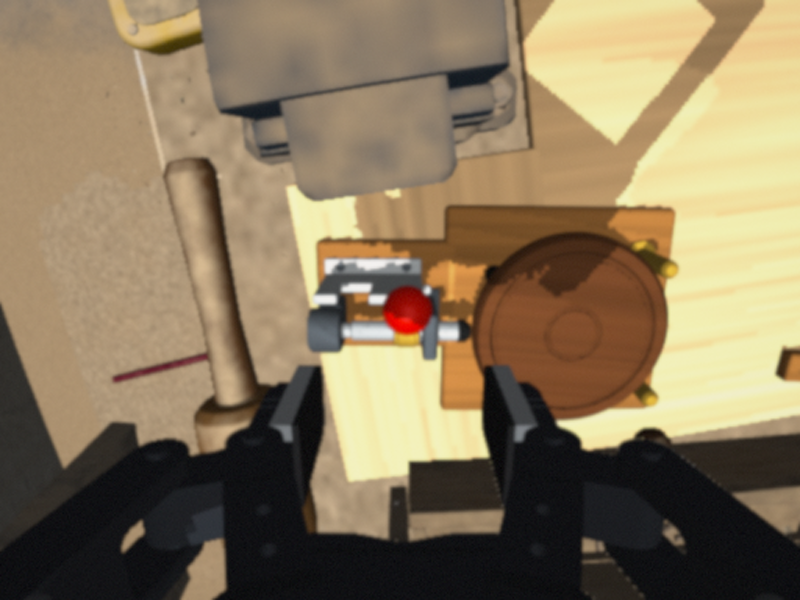

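```bash
python3 -m jog '[[0,0,0.028,0],[0,0,0.027,0],[0,0,0,0],[0,0,0,0]]' && python3 -m jog '[[0,0,0,0],[0,0,0,0],[0,0,0,0],[0,0,0,0],[0,0,0,0],[0,0,0,0],[0,0,0,0]]' 1 60
```

```text
t: 4.12
tool_pos: [0.5292, -0.4185, 0.0964]
ee_rot: [0.075, 0.997, 0.0, -0.0]
contact_force: [0.2, -1.0, 1.2]
gripper_width: 0.551
gripper_force: 0.0
t: 4.7
tool_pos: [0.5291, -0.4187, 0.0957]
ee_rot: [0.075, 0.997, -0.0, 0.0]
contact_force: [0.3, 0.1, 0.9]
gripper_width: -0.001
gripper_force: 0.0
```

```bash
python3 snap.py wrist w3
```

```text
(no output)
```

View pics/w3_b.png

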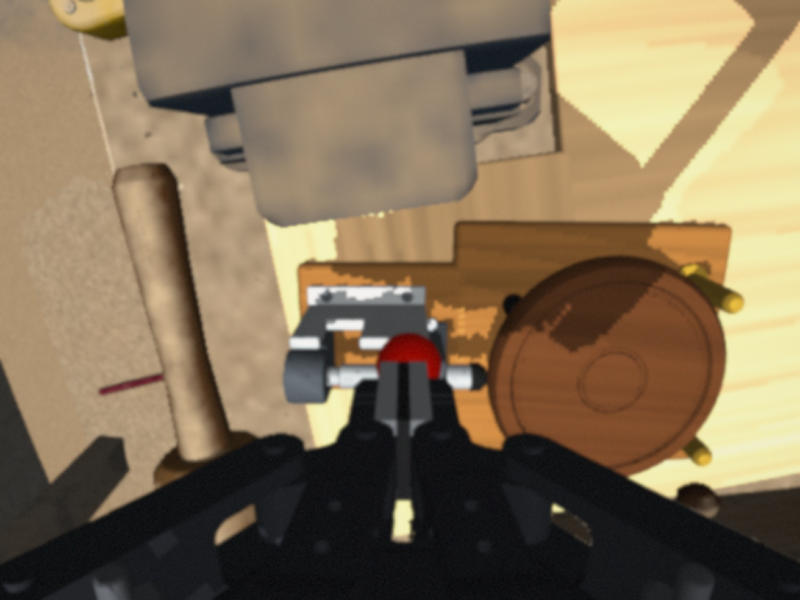

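```bash
python3 - <<'E'
from h import *
for f in('w2','w3'):
    I=cv2.imread(f'pics/{f}.png').astype(int);d=np.load(f'pics/{f}.npy');i=np.load(f'pics/{f}_i.npy',allow_pickle=True).item()
    m=((I[...,2]>110)&(I[...,1]<.4*I[...,2])&(I[...,0]<.4*I[...,2]));v,u=np.nonzero(m)
    print(f,u.min(),u.max(),v.min(),v.max(),len(u)); X=deproj('wrist',np.c_[u,v],d,i); print(X.min(0),X.max(0),np.median(X,0))
    c=[((u.min()+u.max())/2,v.min()+(u.max()-u.min())/2)]
    print(plane('wrist',c,.109,i),plane('wrist',c,.10,i))
    t=np.array([[400,375]])*512/800;print('tip px',deproj('wrist',np.array([[385,375],[420,375]])*.64,d,i).round(4))
    R=np.array(i['R']);print('cam',-R.T@np.array(i['t']),ctrl.observe()['tool_pos'])
for n in('top','scene'):
    im,_=imaging.read_camera(n);I=im.astype(int);m=((I[...,2]>110)&(I[...,1]<.4*I[...,2])&(I[...,0]<.4*I[...,2]));v,u=np.nonzero(m);print(n,len(u),u.min() if len(u) else 0,np.median(u),np.median(v));cv2.imwrite(f'pics/{n}1.png',im)
a=cv2.imread('pics/scene1.png')[240:320,290:400];cv2.imwrite('pics/s1c.png',cv2.resize(a,None,fx=7,fy=7,interpolation=2))
E
```

```text
w2 245 275 186 213 647
[ 0.45924069 -0.4264907   0.10949934] [ 0.53734032 -0.40612637  0.32394375] [ 0.52682821 -0.41561693  0.11511769]
[[ 0.53002985 -0.41646852  0.109     ]] [[ 0.5329939  -0.41687329  0.1       ]]
tip px [[ 0.5991 -0.4401  0.0173]
 [ 0.6023 -0.4179  0.0176]]
cam [ 0.45924069 -0.40680157  0.32394375] [ 0.52902614 -0.41863411  0.09551205]
w3 246 281 218 241 432
[ 0.4584675  -0.42277025  0.10769184] [ 0.53163191 -0.4056641   0.26696989] [ 0.52194829 -0.41232998  0.11328787]
[[ 0.5289031  -0.41474475  0.109     ]] [[ 0.53291602 -0.41518839  0.1       ]]
tip px [[ 0.5167 -0.4207  0.1386]
 [ 0.5184 -0.4114  0.1379]]
cam [ 0.4584675  -0.40695776  0.26696989] [ 0.52902614 -0.41863411  0.09551205]
top 0 0 nan nan
scene 21 339 341.0 281.0
  return _methods._mean(a, axis=axis, dtype=dtype,
  ret = ret.dtype.type(ret / rcount)
```

View pics/s1c.png

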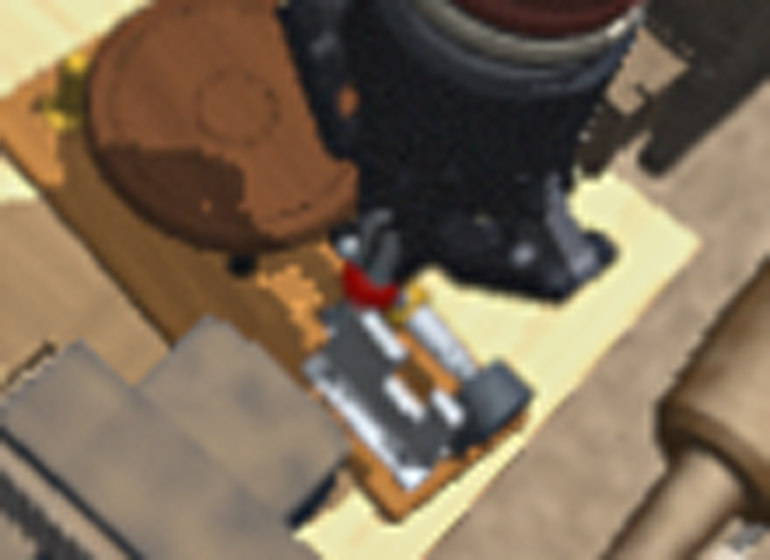

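```bash
python3 - <<'E'
from h import *
from scipy.optimize import least_squares
for f in('w2','w3'):
    I=cv2.imread(f'pics/{f}.png').astype(int);d=np.load(f'pics/{f}.npy');i=np.load(f'pics/{f}_i.npy',allow_pickle=True).item()
    m=((I[...,2]>110)&(I[...,1]<.4*I[...,2])&(I[...,0]<.4*I[...,2]))&(d>.05);v,u=np.nonzero(m);X=deproj('wrist',np.c_[u,v],d,i)
    r=least_squares(lambda c:np.linalg.norm(X-c,axis=1)-.011,np.median(X,0)-[0,0,.01],loss='soft_l1',f_scale=.001);print(f,r.x.round(4),np.abs(r.fun).mean())
    # finger depth profile down the centre of left pad
    if f=='w3': 
        for col in (388,420): print(deproj('wrist',[(col*.64,y*.64) for y in range(340,520,15)],d,i).round(3))
E
```

```text
w2 [ 0.5289 -0.4161  0.1066] 0.0003840847327663417
w3 [ 0.5289 -0.4162  0.1068] 0.0003834575036653946
[[ 0.531 -0.424  0.076]
 [ 0.521 -0.421  0.114]
 [ 0.517 -0.42   0.135]
 [ 0.517 -0.42   0.144]
 [ 0.517 -0.42   0.152]
 [ 0.517 -0.419  0.16 ]
 [ 0.517 -0.419  0.167]
 [ 0.517 -0.419  0.173]
 [ 0.517 -0.419  0.179]
 [ 0.519 -0.419  0.18 ]
 [ 0.528 -0.421  0.173]
 [ 0.531 -0.421  0.174]]
[[ 0.52  -0.411  0.109]
 [ 0.522 -0.411  0.115]
 [ 0.519 -0.411  0.134]
 [ 0.519 -0.412  0.143]
 [ 0.518 -0.412  0.153]
 [ 0.519 -0.412  0.159]
 [ 0.517 -0.412  0.169]
 [ 0.518 -0.412  0.173]
 [ 0.517 -0.413  0.179]
 [ 0.519 -0.413  0.182]
 [ 0.529 -0.414  0.173]
 [ 0.532 -0.414  0.173]]
```

```bash
python3 - <<'E'
from h import *
for f,x0,x1,tz in(('w1',200,250,.282),('w2',270,325,.1528),('w3',375,400,.0957)):
    d=np.load(f'pics/{f}.npy');i=np.load(f'pics/{f}_i.npy',allow_pickle=True).item()
    uv=np.array([(x,y) for x in range(int(x0*.64),int(x1*.64)) for y in range(int(330*.64),int(480*.64))])
    X=deproj('wrist',uv,d,i);c=-np.array(i['R']).T@i['t'];X=X[(X[:,2]>tz-.03)&(X[:,2]<tz+.1)]
    X=X[X[:,0]>c[0]+.055] if f!='w3' else X[(X[:,0]>c[0]+.055)&(X[:,0]<c[0]+.0605)]
    print(f,np.percentile(X[:,2]-tz,[0,1,2,5,10,50,100]).round(4),c-np.array([0,0,tz]))
E
```

```text
w1 [0.0416 0.043  0.0437 0.0455 0.0476 0.0599 0.08  ] [ 0.47904678 -0.20853128  0.17133857]
w2 [0.0311 0.0339 0.035  0.0371 0.04   0.0566 0.0878] [ 0.45924069 -0.40680157  0.17114375]
w3 [0.0082 0.012  0.014  0.0347 0.0386 0.0626 0.093 ] [ 0.4584675  -0.40695776  0.17126989]
```

```bash
python3 -m jog '[[0,0.001,0,0],[0,0,0,0],[0,0,0,0],[0,0,0,0],[0,0,0.01,0],[0,0,0.01,0],[0,0,0.008,0],[0,0,0,0]]' 0.5 && python3 -m jog '[[0,0,0,0],[0,0,0,0],[0,0,0,0],[0,0,0,0],[0,0,0,0],[0,0,0,0]]' 1 60
```

```text
t: 5.52
tool_pos: [0.5272, -0.4158, 0.0636]
ee_rot: [0.075, 0.997, 0.002, -0.002]
contact_force: [-0.8, 0.4, -0.0]
gripper_width: 0.499
gripper_force: 0.0
t: 6.02
tool_pos: [0.5293, -0.4173, 0.0674]
ee_rot: [0.075, 0.997, 0.0, 0.0]
contact_force: [1.5, 2.4, -2.4]
gripper_width: 0.217
gripper_force: 58.6
```

```bash
python3 -m jog '[[0,-0.006,0,0],[0,-0.006,0,0],[0,-0.006,0,0],[0,-0.005,0,0],[0,0,0,0],[0,0,0,0],[0,0,0,0]]' 1 80
```

```text
t: 6.6
tool_pos: [0.5259, -0.4362, 0.0672]
ee_rot: [0.075, 0.997, 0.004, -0.001]
contact_force: [-0.3, 8.9, 1.6]
gripper_width: 0.207
gripper_force: 78.4
```

```bash
python3 -m jog '[[0,-0.004,0,0],[0,-0.001,0,0],[0,0,0,0],[0,0,0,0]]' && python3 -m jog '[[0.0032,0,0.0017,0],[0.0032,0,0.0018,0],[0.003,0,0.0021,0],[0.003,0,0.0022,0],[0.0027,0,0.0024,0],[0.0027,0,0.0025,0],[0,0,0,0]]'
```

```text
t: 6.93
tool_pos: [0.5252, -0.4406, 0.0671]
ee_rot: [0.075, 0.997, 0.005, -0.001]
contact_force: [1.0, 10.6, 2.5]
gripper_width: 0.208
gripper_force: 78.5
t: 7.52
tool_pos: [0.499, -0.4378, 0.0568]
ee_rot: [0.073, 0.997, 0.006, -0.011]
contact_force: [-28.3, 16.6, 27.1]
gripper_width: 0.029
gripper_force: 12.5
```

```bash
python3 -m jog '[[0,0,-0.035,0],[0,0,-0.035,0],[0.03,0.02,0,0],[0,0,0,0],[0,0,0,0]]' 0.45; python3 snap.py wrist w4; python3 - <<'E'
from h import *
a=cv2.imread('pics/w4.png');cv2.imwrite('pics/w4c.png',cv2.resize(a[100:300,100:420],(800,500),interpolation=2))
E
```

```text
t: 7.93
tool_pos: [0.4799, -0.4184, 0.1259]
ee_rot: [0.075, 0.997, -0.001, 0.0]
contact_force: [0.5, -0.1, 1.2]
gripper_width: 0.549
gripper_force: 0.0
```

View pics/w4c.png

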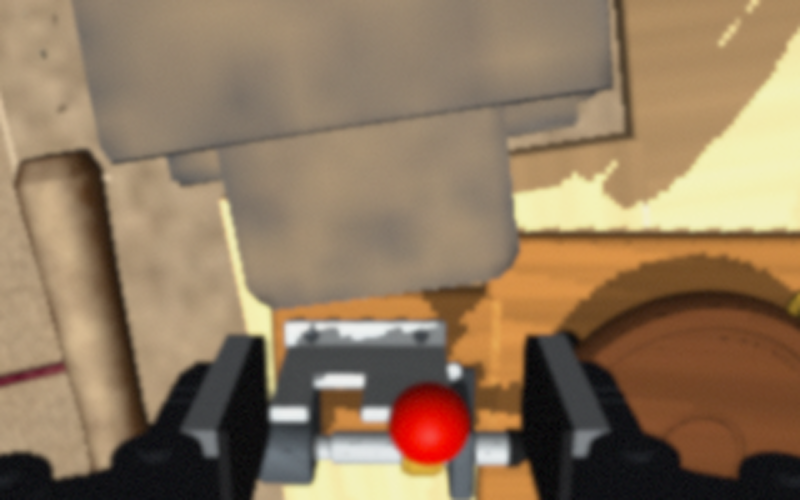

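```bash
python3 -m jog '[[-0.024,0.0046,0,0],[-0.024,0.0046,0,0],[0,0,0.02,0],[0,0,0.02,0],[0,0,0.014,0],[0,0,0.014,0],[0,0,0,0],[0,0,0,0]]' 0.5 && python3 -m jog '[[0,0,0,0],[0,0,0,0],[0,0,0,0],[0,0,0,0],[0,0,0,0],[0,0,0,0]]' 1 100
```

```text
t: 8.65
tool_pos: [0.5289, -0.4163, 0.0554]
ee_rot: [0.075, 0.997, 0.001, -0.001]
contact_force: [1.4, -0.8, 0.1]
gripper_width: 0.502
gripper_force: 0.0
t: 9.15
tool_pos: [0.5298, -0.4172, 0.0582]
ee_rot: [0.075, 0.997, -0.001, 0.0]
contact_force: [-2.6, 0.2, 5.5]
gripper_width: 0.197
gripper_force: 97.7
```

```bash
python3 -m jog '[[0,-0.006,0,0],[0,-0.006,0,0],[0,-0.006,0,0],[0,-0.005,0,0],[0,0,0,0],[0,0,0,0]]' 1 110; python3 snap.py wrist w5;  python3 -m jog '[[0,-0.002,0,0],[0,0,0,0],[0,0,0,0]]'; python3 - <<'E'
from h import *
a=cv2.imread('pics/w5.png');cv2.imwrite('pics/w5c.png',cv2.resize(a[150:310,150:350],(750,600),interpolation=2))
E
```

```text
t: 9.65
tool_pos: [0.526, -0.4357, 0.0575]
ee_rot: [0.075, 0.997, 0.004, -0.001]
contact_force: [-2.6, 9.4, 8.2]
gripper_width: 0.193
gripper_force: 107.5
t: 9.95
tool_pos: [0.5255, -0.4369, 0.0573]
ee_rot: [0.075, 0.997, 0.004, -0.001]
contact_force: [-2.7, 10.4, 9.1]
gripper_width: 0.195
gripper_force: 107.6
```

View pics/w5c.png

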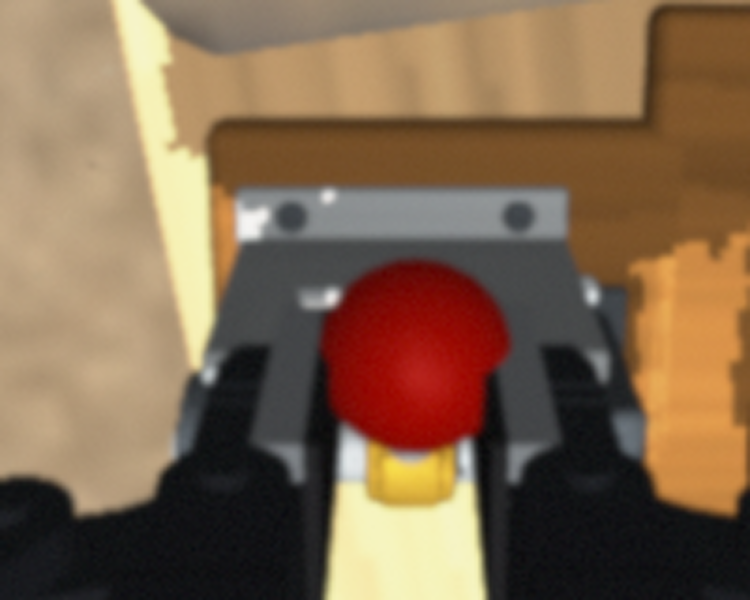

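```bash
python3 - <<'E'
from h import *
from scipy.optimize import least_squares
f='w5'
I=cv2.imread(f'pics/{f}.png').astype(int);d=np.load(f'pics/{f}.npy');i=np.load(f'pics/{f}_i.npy',allow_pickle=True).item()
m=((I[...,2]>70)&(I[...,1]<.4*I[...,2])&(I[...,0]<.4*I[...,2]))&(d>.05);v,u=np.nonzero(m);X=deproj('wrist',np.c_[u,v],d,i)
r=least_squares(lambda c:np.linalg.norm(X-c,axis=1)-.011,np.median(X,0)-[0,0,.01],loss='soft_l1',f_scale=.001);print(f,r.x.round(4),np.abs(r.fun).mean())
for cols in ((275,),(530,)):
  for y in range(330,480,12): print(cols,y,deproj('wrist',[(150+cols[0]/3.75,150+y/3.75)],d,i).round(4))
print(-np.array(i['R']).T@i['t'])
o=np.array([.570,-.330,.018]);c,s=np.cos(np.radians(-8.6)),np.sin(np.radians(-8.6));print('ball in stand',np.array([[c,s,0],[-s,c,0],[0,0,1]])@(r.x-o))
E
```

```text
w5 [ 0.5166 -0.4326  0.1002] 0.0003756611671793377
(275,) 330 [[ 0.5126 -0.448   0.0974]]
(275,) 342 [[ 0.513  -0.4478  0.0998]]
(275,) 354 [[ 0.5128 -0.4474  0.1034]]
(275,) 366 [[ 0.5131 -0.4473  0.1058]]
(275,) 378 [[ 0.5131 -0.447   0.1089]]
(275,) 390 [[ 0.5129 -0.4466  0.1121]]
(275,) 402 [[ 0.513  -0.4464  0.1146]]
(275,) 414 [[ 0.5123 -0.446   0.1185]]
(275,) 426 [[ 0.513  -0.446   0.1196]]
(275,) 438 [[ 0.5128 -0.4457  0.1224]]
(275,) 450 [[ 0.513  -0.4455  0.1244]]
(275,) 462 [[ 0.5124 -0.4451  0.1277]]
(275,) 474 [[ 0.5126 -0.445   0.1296]]
(530,) 330 [[ 0.5172 -0.4191  0.097 ]]
(530,) 342 [[ 0.5175 -0.4194  0.0995]]
(530,) 354 [[ 0.517  -0.4197  0.1036]]
(530,) 366 [[ 0.5176 -0.42    0.1053]]
(530,) 378 [[ 0.5168 -0.4203  0.1095]]
(530,) 390 [[ 0.5166 -0.4206  0.1127]]
(530,) 402 [[ 0.5166 -0.4209  0.1151]]
(530,) 414 [[ 0.5161 -0.4211  0.1186]]
(530,) 426 [[ 0.5162 -0.4214  0.1207]]
(530,) 438 [[ 0.5168 -0.4216  0.122 ]]
(530,) 450 [[ 0.5167 -0.4218  0.1244]]
(530,) 462 [[ 0.5156 -0.4221  0.1283]]
(530,) 474 [[ 0.5146 -0.4223  0.132 ]]
[ 0.45566611 -0.42524372  0.22895246]
ball in stand [-0.03743116 -0.10945948  0.08218634]
```

```bash
python3 -m jog '[[0,0.007,0,0],[0,0.007,0,0],[0,0.007,0,0],[0,0.003,0,0],[0,0,0,0]]' && python3 -m jog '[[0,0,0,0],[0,0,0,0],[0,0,0,0],[0,0,0,0],[0.0095,0,0,0],[0,0,0,0]]' 0.5 && python3 -m jog '[[0,0,0,0],[0,0,0,0],[0,0,0,0],[0,0,0,0],[0,0,0,0],[0,0,0,0]]' 1 90 && python3 -m jog '[[-0.005,0,-0.003,0],[0,-0.006,0,0],[0,-0.006,0,0],[0,-0.006,0,0],[0,-0.006,0,0],[0,0,0,0],[0,0,0,0]]' 1 110; python3 snap.py wrist w6; python3 - <<'E'
from h import *
from scipy.optimize import least_squares
f='w6'
I=cv2.imread(f'pics/{f}.png').astype(int);d=np.load(f'pics/{f}.npy');i=np.load(f'pics/{f}_i.npy',allow_pickle=True).item()
m=((I[...,2]>70)&(I[...,1]<.4*I[...,2])&(I[...,0]<.4*I[...,2]))&(d>.05);v,u=np.nonzero(m);X=deproj('wrist',np.c_[u,v],d,i)
r=least_squares(lambda c:np.linalg.norm(X-c,axis=1)-.011,np.median(X,0)-[0,0,.01],loss='soft_l1',f_scale=.001);print(f,r.x.round(4),np.abs(r.fun).mean())
o=np.array([.570,-.330,.018]);c,s=np.cos(np.radians(-8.6)),np.sin(np.radians(-8.6));print('ball in stand',np.array([[c,s,0],[-s,c,0],[0,0,1]])@(r.x-o))
a=cv2.imread('pics/w6.png');cv2.imwrite('pics/w6c.png',cv2.resize(a[150:310,150:350],(750,600),interpolation=2))
E
```

```text
t: 10.37
tool_pos: [0.5295, -0.4171, 0.058]
ee_rot: [0.074, 0.997, -0.0, -0.0]
contact_force: [-3.3, 1.8, 6.4]
gripper_width: 0.189
gripper_force: 107.6
t: 10.87
tool_pos: [0.5183, -0.4156, 0.0561]
ee_rot: [0.075, 0.997, 0.001, -0.001]
contact_force: [-0.6, -0.8, -1.1]
gripper_width: 0.504
gripper_force: 0.0
t: 11.37
tool_pos: [0.5197, -0.4157, 0.057]
ee_rot: [0.075, 0.997, 0.0, -0.001]
contact_force: [-3.0, 2.7, 5.4]
gripper_width: 0.206
gripper_force: 87.8
t: 11.95
tool_pos: [0.5187, -0.4358, 0.0588]
ee_rot: [0.075, 0.997, 0.005, -0.004]
contact_force: [-7.1, 11.5, 8.8]
gripper_width: 0.201
gripper_force: 107.9
w6 [ 0.5196 -0.4343  0.1027] 0.00040563239390082505
ball in stand [-0.03427742 -0.11063582  0.08473665]
```

View pics/w6c.png

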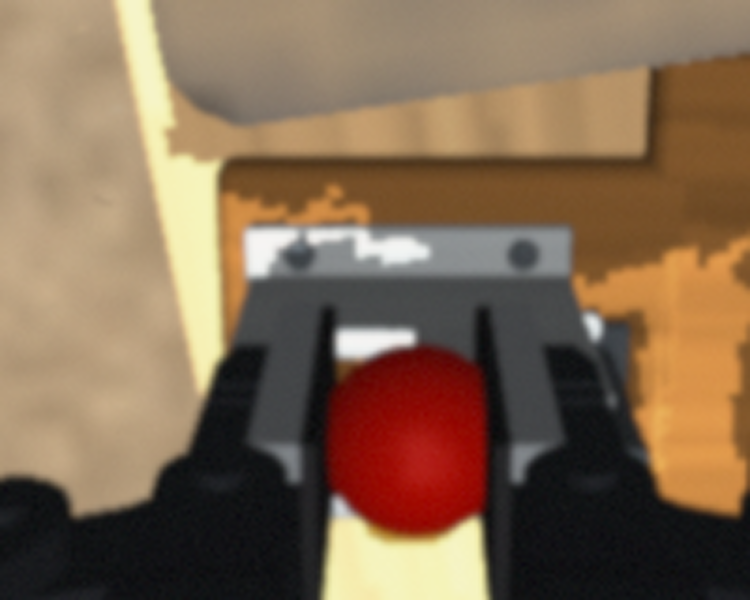

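```bash
python3 -m jog '[[0,-0.004,0,0],[0,-0.002,0,0],[0,0,0,0],[0,0,0,0]]' && python3 -m jog '[[0.0032,0,0.0017,0],[0.003,0,0.0022,0],[0.003,0,0.0022,0],[0,0,0,0]]'
```

```text
t: 12.33
tool_pos: [0.5179, -0.4409, 0.0588]
ee_rot: [0.074, 0.997, 0.006, -0.004]
contact_force: [-7.3, 12.6, 9.8]
gripper_width: 0.203
gripper_force: 107.9
t: 12.67
tool_pos: [0.5123, -0.4406, 0.054]
ee_rot: [0.075, 0.997, 0.004, -0.0]
contact_force: [-1.1, 11.9, 8.3]
gripper_width: 0.199
gripper_force: 108.0
```

```bash
python3 -m jog '[[0.0028,0,0.0027,0],[0.0027,0,0.0029,0],[0.002,0,0.0028,0],[0.002,0,0.0029,0],[0,0,0,0]]' && python3 -m jog '[[0.002,0,0.003,0],[0.0018,0,0.0034,0],[0.0015,0,0.0034,0],[0,0,0,0],[0,0,0,0]]'; python3 snap.py wrist w7;python3 - <<'E'
from h import *
from scipy.optimize import least_squares
f='w7'
I=cv2.imread(f'pics/{f}.png').astype(int);d=np.load(f'pics/{f}.npy');i=np.load(f'pics/{f}_i.npy',allow_pickle=True).item()
m=((I[...,2]>70)&(I[...,1]<.4*I[...,2])&(I[...,0]<.4*I[...,2]))&(d>.05);v,u=np.nonzero(m);X=deproj('wrist',np.c_[u,v],d,i)
r=least_squares(lambda c:np.linalg.norm(X-c,axis=1)-.011,np.median(X,0)-[0,0,.01],loss='soft_l1',f_scale=.001);print(f,r.x.round(4),np.abs(r.fun).mean())
o=np.array([.570,-.330,.018]);c,s=np.cos(np.radians(-8.6)),np.sin(np.radians(-8.6));print('ball in stand',np.array([[c,s,0],[-s,c,0],[0,0,1]])@(r.x-o))
E
```

```text
t: 13.08
tool_pos: [0.4961, -0.4382, 0.0418]
ee_rot: [0.074, 0.997, 0.006, -0.008]
contact_force: [-27.6, 11.7, 18.2]
gripper_width: 0.091
gripper_force: 100.7
t: 13.5
tool_pos: [0.497, -0.4447, 0.0333]
ee_rot: [0.075, 0.997, -0.002, 0.001]
contact_force: [-2.2, -3.2, 3.5]
gripper_width: -0.001
gripper_force: 0.0
w7 [ 0.5075 -0.4013  0.1118] 0.0014090006359943072
ball in stand [-0.05116107 -0.0798348   0.09384181]
```

```bash
python3 - <<'E'
from h import *
f='w6';d=np.load(f'pics/{f}.npy');i=np.load(f'pics/{f}_i.npy',allow_pickle=True).item()
for y in range(270,345,6): print(y,deproj('wrist',[(150+300/3.75,150+y/3.75)],d,i).round(4),deproj('wrist',[(150+505/3.75,150+y/3.75)],d,i).round(4))
f='w7';d=np.load(f'pics/{f}.npy');i=np.load(f'pics/{f}_i.npy',allow_pickle=True).item();I=cv2.imread('pics/w7.png')
c=np.array(-np.array(i['R']).T@i['t']);print(c)
R=np.array(i['R']);t=np.array(i['t'])
X=deproj('wrist',[(x,y) for x in range(235,275,3) for y in range(190,300,3)],d,i)
for a in sorted(X.round(3).tolist(),key=lambda q:q[2])[::12]:print(a)
E
```

```text
270 [[ 0.5236 -0.4533  0.0323]] [[ 0.5296 -0.4188  0.0305]]
276 [[ 0.5251 -0.4536  0.0312]] [[ 0.5301 -0.419   0.0319]]
282 [[ 0.5253 -0.4535  0.0335]] [[ 0.5307 -0.4192  0.0332]]
288 [[ 0.5257 -0.4534  0.0353]] [[ 0.5308 -0.4194  0.0356]]
294 [[ 0.5253 -0.4531  0.039 ]] [[ 0.5306 -0.4196  0.0386]]
300 [[ 0.5253 -0.4529  0.0415]] [[ 0.5302 -0.4199  0.0419]]
306 [[ 0.5258 -0.4529  0.0431]] [[ 0.5305 -0.4201  0.0438]]
312 [[ 0.5059 -0.4457  0.0937]] [[ 0.5096 -0.4217  0.0938]]
318 [[ 0.5064 -0.4458  0.0944]] [[ 0.5102 -0.4218  0.0939]]
324 [[ 0.5063 -0.4456  0.0963]] [[ 0.5099 -0.422   0.0964]]
330 [[ 0.5063 -0.4455  0.098 ]] [[ 0.5096 -0.4222  0.0986]]
336 [[ 0.5063 -0.4454  0.0998]] [[ 0.5098 -0.4223  0.0998]]
342 [[ 0.5061 -0.4452  0.102 ]] [[ 0.5098 -0.4224  0.1016]]
[ 0.42628876 -0.43246326  0.20452408]
[0.492, -0.443, 0.098]
[0.491, -0.442, 0.1]
[0.493, -0.441, 0.101]
[0.483, -0.449, 0.11]
[0.486, -0.444, 0.111]
[0.487, -0.44, 0.112]
[0.483, -0.446, 0.115]
[0.484, -0.448, 0.117]
[0.484, -0.438, 0.12]
[0.457, -0.443, 0.123]
[0.455, -0.442, 0.123]
[0.453, -0.441, 0.123]
[0.454, -0.441, 0.123]
[0.455, -0.44, 0.123]
[0.475, -0.443, 0.123]
[0.45, -0.438, 0.123]
[0.45, -0.437, 0.123]
[0.472, -0.44, 0.123]
[0.467, -0.439, 0.123]
[0.461, -0.437, 0.123]
[0.461, -0.436, 0.123]
[0.454, -0.434, 0.123]
[0.473, -0.437, 0.123]
[0.464, -0.435, 0.123]
[0.472, -0.435, 0.123]
[0.463, -0.444, 0.124]
[0.461, -0.443, 0.124]
[0.455, -0.441, 0.124]
[0.474, -0.445, 0.124]
[0.464, -0.442, 0.124]
[0.46, -0.441, 0.124]
[0.457, -0.439, 0.124]
[0.45, -0.438, 0.124]
[0.469, -0.441, 0.124]
[0.466, -0.439, 0.124]
[0.468, -0.439, 0.124]
[0.468, -0.438, 0.124]
[0.464, -0.437, 0.124]
[0.47, -0.436, 0.124]
[0.466, -0.435, 0.124]
[0.458, -0.433, 0.124]
[0.47, -0.445, 0.125]
[0.474, -0.44, 0.125]
[0.426, -0.432, 0.205]
```

View pics/w7_b.png

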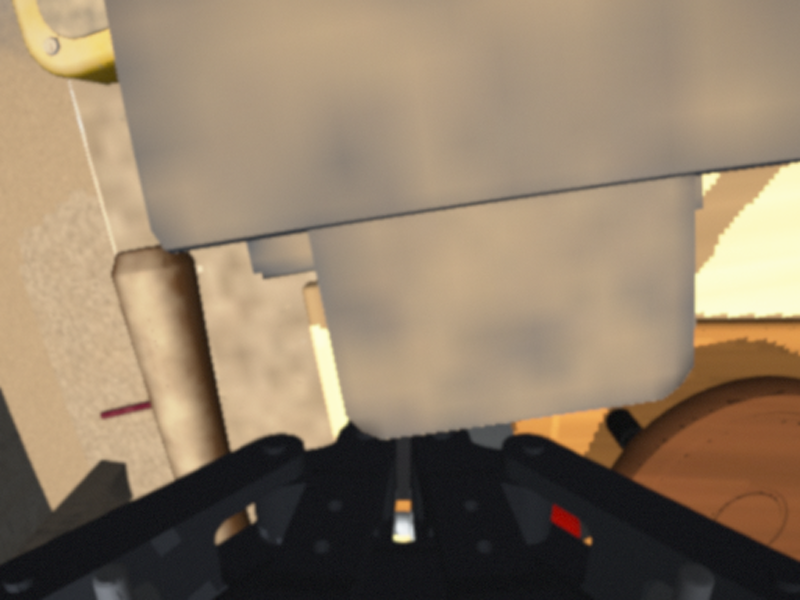

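```bash
python3 -m jog '[[0,0,-0.035,0],[0,0,-0.035,0],[-0.0084,0.016,0,0],[-0.0084,0.016,0,0],[0,0,0,0],[0,0,0.018,0],[0,0,0.018,0],[0,0,0.017,0],[0,0,0,0],[0,0,0,0]]' 0.5 && python3 -m jog '[[0,0,0,0],[0,0,0,0],[0,0,0,0],[0,0,0,0],[0,0,0,0],[0,0,0,0]]' 1 90 && python3 -m jog '[[-0.005,0,-0.003,0],[0,-0.006,0,0],[0,-0.006,0,0],[0,-0.006,0,0],[0,-0.006,0,0],[0,0,0,0]]' 1 110 && python3 -m jog '[[0,-0.004,0,0],[0,-0.003,0,0],[0,-0.001,0,0],[0,0,0,0],[0,0,0,0]]'
```

```text
t: 14.38
tool_pos: [0.5169, -0.4127, 0.0472]
ee_rot: [0.075, 0.997, 0.001, -0.001]
contact_force: [0.6, 0.3, -0.1]
gripper_width: 0.503
gripper_force: 0.0
t: 14.88
tool_pos: [0.5187, -0.4152, 0.051]
ee_rot: [0.075, 0.997, -0.001, 0.001]
contact_force: [-1.5, -1.4, 3.7]
gripper_width: 0.21
gripper_force: 87.9
t: 15.38
tool_pos: [0.517, -0.4334, 0.0522]
ee_rot: [0.075, 0.997, 0.006, -0.004]
contact_force: [-5.4, 9.8, 8.8]
gripper_width: 0.206
gripper_force: 107.9
t: 15.8
tool_pos: [0.5159, -0.4395, 0.052]
ee_rot: [0.074, 0.997, 0.007, -0.004]
contact_force: [-5.9, 11.9, 10.1]
gripper_width: 0.204
gripper_force: 108.0
```

```bash
python3 -m jog '[[0,-0.003,0,0],[0,-0.003,0,0],[0,0,0,0],[0,0,0,0],[0,0,0,0]]'; python3 snap.py wrist w8; python3 - <<'E'
from h import *
from scipy.optimize import least_squares
f='w8'
I=cv2.imread(f'pics/{f}.png').astype(int);d=np.load(f'pics/{f}.npy');i=np.load(f'pics/{f}_i.npy',allow_pickle=True).item()
m=((I[...,2]>70)&(I[...,1]<.4*I[...,2])&(I[...,0]<.4*I[...,2]))&(d>.05);v,u=np.nonzero(m);X=deproj('wrist',np.c_[u,v],d,i)
r=least_squares(lambda c:np.linalg.norm(X-c,axis=1)-.011,np.median(X,0)-[0,0,.01],loss='soft_l1',f_scale=.001)
o=np.array([.570,-.330,.018]);c,s=np.cos(np.radians(-8.6)),np.sin(np.radians(-8.6));M=np.array([[c,s,0],[-s,c,0],[0,0,1]])
print('ball in stand',M@(r.x-o),np.abs(r.fun).mean())
# bright notch floor strip / plate end extents
g=I.min(2)
for y in range(195,270,4):
    row=g[y,215:305]; print(y,''.join('#' if q>170 else ('+' if q>110 else '.') for q in row))
for q in((215,0),):pass
E
```

```text
t: 16.22
tool_pos: [0.515, -0.4447, 0.052]
ee_rot: [0.074, 0.997, 0.007, -0.005]
contact_force: [-5.6, 12.7, 10.1]
gripper_width: 0.203
gripper_force: 108.1
ball in stand [-0.03573634 -0.12019496  0.08370498] 0.00039151653922141303
195 ............................................++++++..................++++++................
199 +++.......................................................................................
203 ####++....................................................................................
207 #####+....................................................................................
211 #####+....................................................................................
215 #####+....................................................................................
219 #####+.......+############################++++++++++++++++++++++++++++++++++++++++++++++++
223 #####++......+############++.....+++++++++++#####+++++++++++++++++++++++++++++++++++++....
227 ######+......+########+++........++++++++++++++++++++++++++++++++++++++++++++++++++++++...
231 ######+..
[... 236 characters left out ...]
...................................
243 ..........................................................................................
247 ..................................++++++####+++++++++++++++++.............................
251 ................................++#++.....................++++............................
255 ..........................................................................................
259 ..........................................................................................
263 ..........................................................................................
267 ..........................................................................................
```

```bash
python3 -m jog '[[0.0032,0,0.0019,0],[0.003,0,0.0022,0],[0.003,0,0.0022,0],[0,0,0,0]]' && python3 -m jog '[[0.0028,0,0.0027,0],[0.0027,0,0.0029,0],[0,0,0,0]]'
```

```text
t: 16.6
tool_pos: [0.5094, -0.4446, 0.047]
ee_rot: [0.075, 0.997, 0.006, -0.0]
contact_force: [0.4, 12.2, 9.4]
gripper_width: 0.204
gripper_force: 108.1
t: 16.85
tool_pos: [0.5053, -0.4445, 0.0417]
ee_rot: [0.077, 0.997, 0.005, 0.001]
contact_force: [2.0, 10.6, 8.2]
gripper_width: 0.208
gripper_force: 109.6
```

```bash
python3 -m jog '[[0.0026,0,0.003,0],[0.0024,0,0.003,0],[0.002,0,0.0032,0],[0,0,0,0]]' && python3 -m jog '[[0.0018,0,0.0033,0],[0.0014,0,0.0034,0],[0.001,0,0.002,0],[0,0,0,0],[0,0,0,0]]'
```

```text
t: 17.18
tool_pos: [0.4914, -0.4399, 0.028]
ee_rot: [0.073, 0.997, 0.008, -0.007]
contact_force: [-8.7, 20.8, 5.2]
gripper_width: 0.081
gripper_force: 108.0
t: 17.6
tool_pos: [0.4786, -0.4451, 0.019]
ee_rot: [0.073, 0.997, 0.004, -0.014]
contact_force: [-26.4, 0.6, 7.5]
gripper_width: -0.002
gripper_force: 15.3
```

```bash
python3 -m jog '[[-0.01,0,-0.03,0],[0,0,-0.04,0],[0,0,-0.03,0],[0.02,0,-0.02,0],[0,0,0,0],[0,0,0,0]]'; python3 snap.py wrist w9; python3 - <<'E'
from h import *
from scipy.optimize import least_squares
f='w9'
I=cv2.imread(f'pics/{f}.png').astype(int);d=np.load(f'pics/{f}.npy');i=np.load(f'pics/{f}_i.npy',allow_pickle=True).item()
m=((I[...,2]>70)&(I[...,1]<.4*I[...,2])&(I[...,0]<.4*I[...,2]))&(d>.05);v,u=np.nonzero(m);X=deproj('wrist',np.c_[u,v],d,i);print(len(u),u.mean()*s if 0 else (u.mean(),v.mean()))
r=least_squares(lambda c:np.linalg.norm(X-c,axis=1)-.011,np.median(X,0)-[0,0,.01],loss='soft_l1',f_scale=.001)
o=np.array([.570,-.330,.018]);c,s=np.cos(np.radians(-8.6)),np.sin(np.radians(-8.6));M=np.array([[c,s,0],[-s,c,0],[0,0,1]])
b=M@(r.x-o);print('ball',r.x,'in stand',b,np.degrees(np.arctan2(b[2]-.0365,-b[0])),np.abs(r.fun).mean())
E
```

```text
t: 18.1
tool_pos: [0.4826, -0.4471, 0.1447]
ee_rot: [0.075, 0.997, -0.001, 0.001]
contact_force: [0.9, 0.5, -0.7]
gripper_width: 0.001
gripper_force: 0.0
701 (np.float64(310.18687589158344), np.float64(244.07275320970044))
ball [ 0.51985522 -0.41446421  0.10054408] in stand [-0.03695059 -0.09101294  0.08254408] 51.25279734883959 0.0005981222315975803
```

```bash
python3 -m jog '[[-0.0155,0.0185,0,0],[-0.0155,0.0184,0,0],[0,0,0,0],[0,0,0.03,0],[0,0,0.03,0],[0,0,0.0327,0],[0,0,0,0],[0,0,0,0],[0,0,0,0]]' 0.5 && python3 -m jog '[[0,0,0,0],[0,0,0,0],[0,0,0,0],[0,0,0,0],[0,0,0,0],[0,0,0,0]]' 1 120 && python3 -m jog '[[-0.005,0,-0.003,0],[0,-0.006,0,0],[0,-0.006,0,0],[0,-0.006,0,0],[0,-0.006,0,0],[0,-0.006,0,0],[0,-0.004,0,0],[0,-0.004,0,0],[0,0,0,0],[0,0,0,0],[0,0,0,0]]'
```

```text
t: 18.9
tool_pos: [0.5183, -0.4149, 0.0501]
ee_rot: [0.075, 0.997, 0.0, -0.0]
contact_force: [0.1, 0.3, 0.6]
gripper_width: 0.499
gripper_force: 0.0
t: 19.4
tool_pos: [0.5192, -0.4158, 0.053]
ee_rot: [0.075, 0.997, -0.001, 0.001]
contact_force: [-2.0, 1.4, 5.9]
gripper_width: 0.195
gripper_force: 117.1
t: 20.32
tool_pos: [0.5152, -0.4474, 0.0539]
ee_rot: [0.074, 0.997, 0.006, -0.004]
contact_force: [-5.7, 13.1, 10.5]
gripper_width: 0.197
gripper_force: 118.0
```

```bash
python3 -m jog '[[0,0.002,0,0],[0.0028,0,0.0023,0],[0.0027,0,0.0024,0],[0.0025,0,0.0027,0],[0.0024,0,0.0027,0],[0,0,0,0],[0,0,0,0]]' && python3 -m jog '[[0.0022,0,0.003,0],[0.0021,0,0.003,0],[0,0,0,0],[0,0,0,0]]'
```

```text
t: 20.9
tool_pos: [0.5087, -0.4459, 0.0474]
ee_rot: [0.075, 0.997, 0.003, 0.0]
contact_force: [-4.9, 13.6, 17.6]
gripper_width: 0.201
gripper_force: 118.4
t: 21.23
tool_pos: [0.4966, -0.4414, 0.0373]
ee_rot: [0.074, 0.997, 0.007, -0.009]
contact_force: [-45.7, 8.9, 25.5]
gripper_width: 0.042
gripper_force: 59.4
```

```bash
python3 -m jog '[[0,0,-0.04,0],[0,0,-0.04,0],[0,0,0,0],[0,0,0,0]]' 0.5; python3 - <<'E'
from h import *
d=np.load('pics/w1.npy');i=np.load('pics/w1_i.npy',allow_pickle=True).item()
tcp=np.array([.5495,-.2195,.282])
for p in [(230,400),(190,440),(180,520),(130,480),(60,560),(250,560),(330,545),(400,545),(400,570),(400,595),(470,545)]:
    print(p,(deproj('wrist',np.array([p])*.64,d,i)-tcp).round(4)[0])
d=np.load('pics/w8.npy');i=np.load('pics/w8_i.npy',allow_pickle=True).item()
tcp=np.array([.515,-.4447,.052])
print('w8')
for p in [(330,420),(300,450),(250,460),(320,480),(300,540),(400,560),(400,590),(200,560),(480,450),(560,460)]:
    print(p,(deproj('wrist',np.array([p])*.64,d,i)-tcp).round(4)[0])
for k in('w1','w8'): pass
print(ctrl.observe()['tool_pos'],ctrl.observe()['contact_force'])
E
```

```text
t: 21.57
tool_pos: [0.506, -0.4523, 0.1231]
ee_rot: [0.075, 0.997, -0.004, 0.004]
contact_force: [-0.4, 0.1, 0.2]
gripper_width: 0.5
gripper_force: 0.0
(230, 400) [-0.0171 -0.0396  0.0569]
(190, 440) [-0.0177 -0.0422  0.0759]
(180, 520) [-0.0211 -0.0306  0.1067]
(130, 480) [-0.0187 -0.0482  0.0905]
(60, 560) [-0.0076 -0.0625  0.0985]
(250, 560) [-0.0204 -0.0171  0.1156]
(330, 545) [-0.0125 -0.0088  0.1051]
(400, 545) [-0.0104  0.002   0.1044]
(400, 570) [-0.0115  0.0022  0.1108]
(400, 595) [-0.0114  0.0022  0.1154]
(470, 545) [-0.0081  0.0131  0.1036]
w8
(330, 420) [-0.0134 -0.0146  0.0665]
(300, 450) [-0.015  -0.0187  0.0806]
(250, 460) [-0.0158 -0.0282  0.0833]
(320, 480) [-0.0185 -0.0116  0.0969]
(300, 540) [-0.0185 -0.0126  0.1111]
(400, 560) [-0.0102  0.0006  0.1083]
(400, 590) [-0.0111  0.0007  0.115 ]
(200, 560) [ 0.0017 -0.0413  0.0898]
(480, 450) [-0.0097  0.017   0.0809]
(560, 460) [-0.0069  0.0321  0.0842]
[ 0.50599541 -0.4522788   0.12312045] [-0.38041284  0.05518673  0.18307162]
```

View pics/w8_b.png

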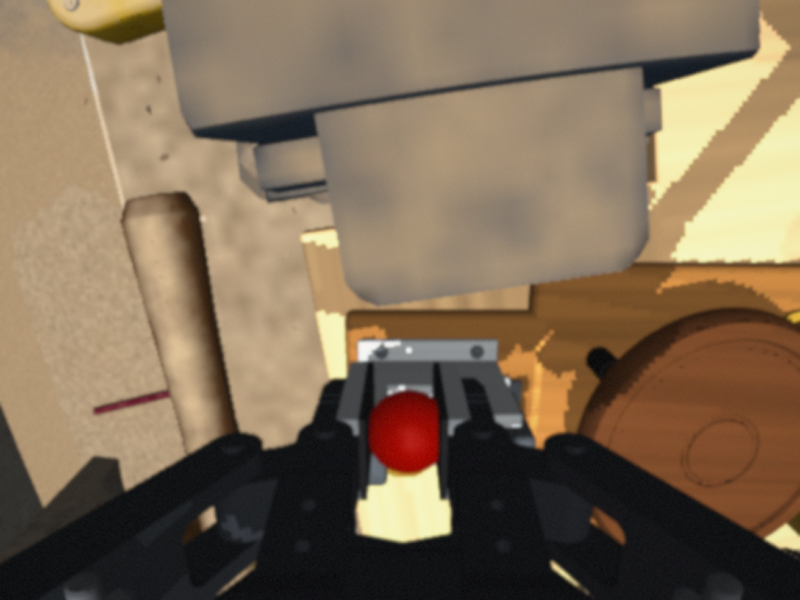

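```bash
cat > ball.py <<'E'
from h import *
from scipy.optimize import least_squares
i=imaging.camera_info('wrist');im,d=imaging.read_camera('wrist');I=im.astype(int)
m=((I[...,2]>70)&(I[...,1]<.4*I[...,2])&(I[...,0]<.4*I[...,2]))&(d>.05)
n,l,st,ce=cv2.connectedComponentsWithStats(m.astype(np.uint8));k=1+np.argmax(st[1:,4]);v,u=np.nonzero(l==k);X=deproj('wrist',np.c_[u,v],d,i)
r=least_squares(lambda c:np.linalg.norm(X-c,axis=1)-.011,np.median(X,0)-[0,0,.01],loss='soft_l1',f_scale=.001)
o=np.array([.570,-.330,.018]);c,s=np.cos(np.radians(-8.6)),np.sin(np.radians(-8.6));M=np.array([[c,s,0],[-s,c,0],[0,0,1]])
b=M@(r.x-o);t=M@(ctrl.observe()['tool_pos']-o);print('ball',r.x.round(4),'stand',b.round(4),'deg',np.degrees(np.arctan2(b[2]-.0365,-b[0])).round(1),'tcp in stand',t.round(4),len(u),np.abs(r.fun).mean())
E
python3 ball.py; python3 -m jog '[[-0.0037,0.0194,0,0],[-0.0037,0.0194,0,0],[0,0,0.027,0],[0,0,0.027,0],[0,0,0.027,0],[0,0,0,0],[0,0,0,0],[0,0,0,0]]' 0.5 && python3 -m jog '[[0,0,0,0],[0,0,0,0],[0,0,0,0],[0,0,0,0],[0,0,0,0],[0,0,0,0]]' 1 110 && python3 -m jog '[[-0.003,0,-0.003,0],[0,-0.006,0,0],[0,-0.006,0,0],[0,-0.006,0,0],[0,-0.006,0,0],[0,-0.006,0,0],[0,-0.005,0,0],[0,0,0,0],[0,0,0,0],[0,0,0,0]]'; python3 ball.py
```

```text
ball [ 0.52   -0.4146  0.1007] stand [-0.0368 -0.0911  0.0827] deg 51.5 tcp in stand [-0.0468 -0.1291  0.1021] 775 0.000754062290681714
t: 22.28
tool_pos: [0.5164, -0.4121, 0.0363]
ee_rot: [0.075, 0.997, -0.0, 0.0]
contact_force: [0.2, -0.7, 0.9]
gripper_width: 0.502
gripper_force: 0.0
t: 22.78
tool_pos: [0.517, -0.4146, 0.0386]
ee_rot: [0.075, 0.997, -0.002, 0.001]
contact_force: [-1.8, -5.4, 5.0]
gripper_width: 0.208
gripper_force: 107.0
t: 23.62
tool_pos: [0.5125, -0.4403, 0.0386]
ee_rot: [0.074, 0.997, 0.006, -0.003]
contact_force: [-5.1, 12.2, 9.3]
gripper_width: 0.208
gripper_force: 108.1
ball [ 0.5157 -0.4395  0.1004] stand [-0.0373 -0.1164  0.0824] deg 50.9 tcp in stand [-0.0403 -0.1176  0.0206] 2431 0.0003782679311869001
```

```bash
python3 -m jog '[[0,-0.002,0,0],[0,0,0,0],[0.0027,0,0.0023,0],[0.0026,0,0.0025,0],[0,0,0,0],[0,0,0,0]]' && python3 ball.py && python3 -m jog '[[0.0024,0,0.0027,0],[0.0023,0,0.0028,0],[0,0,0,0],[0,0,0,0]]' && python3 ball.py
```

```text
t: 24.17
tool_pos: [0.5085, -0.4421, 0.0351]
ee_rot: [0.074, 0.997, 0.006, -0.001]
contact_force: [-3.0, 11.9, 11.8]
gripper_width: 0.212
gripper_force: 108.4
ball [ 0.5114 -0.4412  0.0969] stand [-0.0413 -0.1187  0.0789] deg 45.7 tcp in stand [-0.044  -0.12    0.0171] 2486 0.0003810393095884258
t: 24.55
tool_pos: [0.5049, -0.4425, 0.0291]
ee_rot: [0.075, 0.997, 0.004, 0.0]
contact_force: [0.0, 12.3, 7.0]
gripper_width: 0.202
gripper_force: 113.4
ball [ 0.5086 -0.4381  0.0935] stand [-0.0445 -0.1161  0.0755] deg 41.2 tcp in stand [-0.0475 -0.1211  0.011 ] 2263 0.0003821119997967898
```

```bash
python3 -m jog '[[0.001,-0.001,0.003,0],[0.001,0,0.003,0],[0,0,0,0],[0,0,0,0]]' && python3 ball.py
```

```text
t: 24.93
tool_pos: [0.5094, -0.4406, 0.0182]
ee_rot: [0.076, 0.997, 0.005, 0.007]
contact_force: [26.2, 7.1, -18.7]
gripper_width: 0.17
gripper_force: 126.5
ball [ 0.506  -0.4384  0.0905] stand [-0.047  -0.1168  0.0725] deg 37.5 tcp in stand [-0.0433 -0.1184  0.0002] 2863 0.000416181355344776
```

```bash
python3 -m jog '[[0,0,0,0],[0,0,0,0],[0,0,0,0],[0,0,0,0]]' 0.45 && python3 ball.py
```

```text
t: 25.32
tool_pos: [0.5018, -0.4479, 0.0227]
ee_rot: [0.075, 0.997, 0.0, 0.0]
contact_force: [1.0, 0.0, 0.4]
gripper_width: 0.551
gripper_force: 0.0
ball [ 0.5065 -0.4348  0.0903] stand [-0.0471 -0.1131  0.0723] deg 37.3 tcp in stand [-0.0498 -0.1272  0.005 ] 2684 0.0003951716646842781
```

```bash
python3 -m jog '[[0,0.007,0,0],[0,0.006,0,0],[0,0,-0.02,0],[0,0,-0.025,0],[0,0,-0.028,0],[0,0,0,0],[0,0,0,0]]' && python3 -m jog '[[0,0,0,0],[0,0,0,0],[0,0,0,0],[0,0,0,0],[0,0,0.012,0],[0,0,0.01,0],[0,0,0,0],[0,0,0,0]]' 1 30 && python3 ball.py
```

```text
t: 25.95
tool_pos: [0.5052, -0.4365, 0.0991]
ee_rot: [0.075, 0.997, -0.002, 0.002]
contact_force: [0.5, 0.2, -0.6]
gripper_width: 0.55
gripper_force: 0.0
t: 26.62
tool_pos: [0.5025, -0.434, 0.0714]
ee_rot: [0.075, 0.997, 0.001, -0.001]
contact_force: [-0.1, -0.1, 0.8]
gripper_width: 0.004
gripper_force: 0.0
ball [ 0.5032 -0.4345  0.0853] stand [-0.0505 -0.1133  0.0673] deg 31.4 tcp in stand [-0.0505 -0.1133  0.0543] 453 0.0004502644729734204
```

```bash
python3 -m jog '[[0.001,0,0.005,0],[0.001,0,0.005,0],[0.001,0,0.004,0],[0,0,0,0],[0,0,0,0]]' && python3 ball.py
```

```text
t: 27.08
tool_pos: [0.5006, -0.4345, 0.0592]
ee_rot: [0.075, 0.997, 0.0, 0.0]
contact_force: [0.1, -0.2, 0.3]
gripper_width: 0.002
gripper_force: 0.0
ball [ 0.4989 -0.4346  0.0778] stand [-0.0546 -0.1141  0.0598] deg 23.1 tcp in stand [-0.0528 -0.1138  0.0414] 66 0.0005528866540578997
```

```bash
python3 -m jog '[[0,0,-0.035,0],[0,0,-0.035,0],[0,0,-0.035,0],[0.0104,0.0382,0,0],[0.0104,0.0382,0,0],[0.0104,0.0382,0,0],[0.0104,0.0382,0,0],[0.0104,0.0382,0,0],[0.0104,0.0382,0,0],[0.0104,0.0382,0,0],[0.0104,0.0382,0,0],[0.0104,0.0382,0,0],[0.0104,0.0382,0,0],[0.0104,0.0382,0,0],[0.0104,0.0382,0,0]]' 0.3 && python3 -m jog '[[0,0,0,7.1],[0,0,0,7.1],[0,0,0,7.1],[0,0,0,7.1],[0,0,0,7.1],[0,0,0,7.1],[0,0,0,7.1],[0,0,0,7.1],[0,0,0,7.1],[0,0,0,7.1],[0,0,0,7.1],[0,0,0,7.1],[0,0,0,6.2],[0,0,0,0],[0,0,0,0]]'; python3 snap.py wrist w10; python3 - <<'E'
from h import *
# board/ball check from top + lifter handle from wrist depth
s=ctrl.observe();R=Ro.from_quat(s['ee_rot']).as_matrix();print('psi',np.degrees(np.arctan2(R[1,0],R[0,0])),s['tool_pos'])
f='w10';d=np.load(f'pics/{f}.npy');i=np.load(f'pics/{f}_i.npy',allow_pickle=True).item()
v,u=np.mgrid[0:384:2,0:512:2];uv=np.c_[u.ravel(),v.ravel()];X=deproj('wrist',uv,d,i)
c=-np.array(i['R']).T@i['t']
k=(d[uv[:,1],uv[:,0]]>.05)&(X[:,2]>.083)&(X[:,2]<.105)&(np.abs(X[:,0]-.45)<.05)&(X[:,1]>.005)&(X[:,1]<.14)
Y=X[k];print(len(Y),Y.min(0),Y.max(0))
vx,vy,x0,y0=cv2.fitLine(Y[:,:2].astype(np.float32),cv2.DIST_HUBER,0,.001,.001).ravel();print('axis deg',np.degrees(np.arctan2(vy,vx)),'x at y .0376',x0+(.0376-y0)*vx/vy,'ztop',np.median(Y[:,2]))
I=cv2.imread(f'pics/{f}.png');H=cv2.cvtColor(I,cv2.COLOR_BGR2HSV)
k=(d[uv[:,1],uv[:,0]]>.05)&(np.abs(X[:,2]-.021)<.012)&(H[uv[:,1],uv[:,0],1]<60)&(X[:,1]<.02)&(np.abs(X[:,0]-.43)<.08)&(X[:,1]>-.12)
B=X[k];print('blade',len(B),cv2.minAreaRect(B[:,:2].astype(np.float32)*1000) if len(B) else 0)
E
```

```text
t: 28.38
tool_pos: [0.4454, 0.0392, 0.1651]
ee_rot: [0.075, 0.997, 0.0, 0.001]
contact_force: [0.9, 0.2, -0.9]
gripper_width: 0.699
gripper_force: 0.0
t: 29.63
tool_pos: [0.4457, 0.0373, 0.1648]
ee_rot: [0.765, 0.644, 0.0, 0.0]
contact_force: [-0.6, -0.5, -0.7]
gripper_width: 0.699
gripper_force: 0.0
psi 80.1858221593131 [0.44567665 0.03730357 0.16480589]
1111 [0.43191303 0.01021786 0.08681899] [0.46920287 0.11651535 0.09834711]
axis deg 80.48703 x at y .0376 0.44593263 ztop 0.09547950094358046
blade 979 ((430.99688720703125, -51.336910247802734), (94.15846252441406, 56.3369140625), 79.65098571777344)
```

```bash
python3 -m jog '[[0,0,0.0335,0],[0,0,0.0335,0],[0,0,0.0335,0],[0,0,0.0325,0],[0,0,0,0],[0,0,0,0]]' && python3 -m jog '[[0,0,0,0],[0,0,0,0],[0,0,0,0],[0,0,0,0],[0,0,0,0]]' 1 120 && python3 -m jog '[[0,0,-0.02,0],[0,0,-0.02,0],[0,0,0,0],[0,0,0,0]]'; python3 - <<'E'
from h import *
s=ctrl.observe();print(s['moment'],s['contact_force'])
E
```

```text
t: 30.18
tool_pos: [0.4433, 0.0374, 0.0302]
ee_rot: [0.765, 0.643, -0.002, -0.002]
contact_force: [-0.7, -0.3, 0.6]
gripper_width: 0.699
gripper_force: 0.0
t: 30.6
tool_pos: [0.448, 0.0371, 0.0344]
ee_rot: [0.766, 0.643, 0.002, 0.002]
contact_force: [-1.4, 1.7, 6.0]
gripper_width: 0.264
gripper_force: 117.0
t: 30.93
tool_pos: [0.4474, 0.0371, 0.0734]
ee_rot: [0.766, 0.643, 0.002, 0.002]
contact_force: [-0.1, 0.2, -2.3]
gripper_width: 0.26
gripper_force: 118.2
[ 0.11465145 -0.03317575  0.02774029] [-0.0874951   0.23301474 -2.27664981]
```

```bash
python3 snap.py top t2; cat > bd.py <<'E'
from h import *
import sys
def board(n,f,roi,z=.061,info=None):
    I=cv2.imread(f'pics/{f}.png');x0,y0,x1,y1=roi
    J=cv2.resize(I[y0:y1,x0:x1],None,fx=4,fy=4,interpolation=cv2.INTER_CUBIC);L=cv2.cvtColor(J,cv2.COLOR_BGR2HSV)
    m=((L[...,2]<125)&(L[...,1]>90)&((L[...,0]<13)|(L[...,0]>170))).astype(np.uint8)
    m=cv2.morphologyEx(cv2.morphologyEx(m,cv2.MORPH_CLOSE,np.ones((9,9))),cv2.MORPH_OPEN,np.ones((25,25)))
    cn=max(cv2.findContours(m,0,1)[0],key=cv2.contourArea); cn=cv2.convexHull(cn)
    uv=(cn.reshape(-1,2)+.5)/4-.5+[x0,y0]; P=plane(n,uv,z,info)
    e=cv2.fitEllipse(P[:,:2].astype(np.float32)*1000); return e,len(cn)
if __name__=='__main__':
    for f in('top0','t2'): print(f,board('top',f,(310,165,372,222)))
    i=np.load('pics/w1_i.npy',allow_pickle=True).item();print('w1',board('wrist','w1',(120,130,222,228),info=i))
    J=cv2.imread('pics/t2.png');print(cv2.cvtColor(J,cv2.COLOR_BGR2HSV)[[191,185,200,205],[340,335,332,345]])
E
python3 bd.py
```

```text
top0 (((569.0873413085938, -329.37518310546875), (106.16319274902344, 109.10039520263672), 38.316009521484375), 28)
t2 (((569.2867431640625, -329.3579406738281), (106.3023681640625, 108.36662292480469), 47.163822174072266), 33)
w1 (((542.015869140625, -331.61102294921875), (32.37432098388672, 77.6025619506836), 168.26766967773438), 12)
[[ 11 134 103]
 [ 12 136 105]
 [ 11 136 101]
 [ 11 141  87]]
```

```bash
python3 - <<'E'
from h import *
d=np.load('pics/t2.npy');I=cv2.imread('pics/t2.png');H=cv2.cvtColor(I,cv2.COLOR_BGR2HSV)
v,u=np.mgrid[180:290,200:300];uv=np.c_[u.ravel(),v.ravel()];X=deproj('top',uv,d)
d0=np.load('pics/top0.npy');X0=deproj('top',uv,d0);h=H[uv[:,1],uv[:,0]]
k=(h[:,1]<50)&(h[:,2]>90)&(X[:,1]<0)&(X[:,1]>-.12)&(np.abs(X[:,0]-.43)<.06)&(X[:,2]>.035)&(X[:,2]<.1)
B=X[k];print(len(B),cv2.minAreaRect(B[:,:2].astype(np.float32)*1000))
for a in np.arange(-.11,0.0,.015):
    q=B[(B[:,1]>a)&(B[:,1]<a+.015)];print(round(a,3),len(q),np.median(q[:,2]).round(4) if len(q) else '')
k0=(np.abs(X0[:,0]-.35)<.03)&(np.abs(X0[:,1]+.1)<.03);print('sheet z by top',np.median(X0[k0,2]))
i=np.load('pics/w8_i.npy',allow_pickle=True).item();s=.64
print('jaw',plane('wrist',np.array([(648,240),(635,270),(640,75),(755,50)])*s,.125,i).round(3))
print(ctrl.observe()['tool_pos'])
E
```

```text
608 ((431.8607482910156, -47.503562927246094), (97.32056427001953, 56.18880844116211), 79.77059936523438)
-0.11 7 0.0591
-0.095 87 0.0585
-0.08 98 0.0591
-0.065 99 0.0592
-0.05 98 0.0592
-0.035 101 0.0589
-0.02 104 0.0588
-0.005 14 0.0639
sheet z by top 0.017645497609871885
jaw [[ 0.469 -0.389  0.125]
 [ 0.475 -0.392  0.125]
 [ 0.438 -0.389  0.125]
 [ 0.436 -0.366  0.125]]
[0.44587383 0.03715872 0.07200785]
```

```bash
python3 -m jog '[[-0.034,-0.0037,-0.006,0],[-0.034,-0.0037,-0.006,0],[-0.034,-0.0037,-0.006,0],[-0.034,-0.0037,-0.006,0],[-0.034,-0.0037,-0.006,0],[-0.034,-0.0037,-0.006,0],[0,0,0,-7.1],[0,0,0,-7.1],[0,0,0,-7.1],[0,0,0,-7.1],[0,0,0,-7.1],[0,0,0,-7.1],[0,0,0,-7.1],[0,0,0,-7.1],[0,0,0,-7.1],[0,0,0,-7.1],[0,0,0,-7.1],[0,0,0,-7.1],[0,0,0,-6]]' && python3 -m jog '[[0.003,-0.0352,0,0],[0.003,-0.0352,0,0],[0.003,-0.0352,0,0],[0.003,-0.0352,0,0],[0,0,0,0],[0,0,0,0],[0,0,0,0]]'; python3 - <<'E'
from h import *
s=ctrl.observe();R=Ro.from_quat(s['ee_rot']).as_matrix();print('psi',np.degrees(np.arctan2(R[1,0],R[0,0])),s['tool_pos'],s['joints'].round(2))
t=np.array([.3569,-.2974,.0534])-s['tool_pos'];print('tool delta',(R.T@t).round(4))
E
```

```text
t: 32.57
tool_pos: [0.3869, -0.1591, 0.1058]
ee_rot: [0.073, 0.997, 0.001, -0.002]
contact_force: [-0.6, 0.1, -1.8]
gripper_width: 0.262
gripper_force: 118.3
t: 33.15
tool_pos: [0.3539, -0.2959, 0.1061]
ee_rot: [0.077, 0.997, 0.002, -0.001]
contact_force: [0.0, 0.1, -2.0]
gripper_width: 0.263
gripper_force: 119.0
psi 171.1813095578706 [ 0.35389831 -0.29592466  0.10607738] [-0.85 -0.02  2.07  0.    1.1  -2.27]
tool delta [-0.0033 -0.0011  0.0527]
```

```bash
python3 -m jog '[[-0.0015,-0.0005,0.026,0],[-0.0015,-0.0005,0.0265,0],[0,0,0,0],[0,0,0,0],[0,0,0,0]]'; python3 snap.py top t3; cat > bl.py <<'E'
from h import *
import sys
f=sys.argv[1];s=ctrl.observe()
o=np.array([.5695,-.3295,.018]);a=np.radians(-8.6);c,q=np.cos(a),np.sin(a);M=np.array([[c,q,0],[-q,c,0],[0,0,1]])
d=np.load(f'pics/{f}.npy');I=cv2.imread(f'pics/{f}.png');H=cv2.cvtColor(I,cv2.COLOR_BGR2HSV)
v,u=np.mgrid[170:300,280:390];uv=np.c_[u.ravel(),v.ravel()];X=(deproj('top',uv,d)-o)@M.T;h=H[uv[:,1],uv[:,0]]
k=(h[:,1]<60)&(h[:,2]>80)&(X[:,0]>-.19)&(X[:,0]<0)&(np.abs(X[:,1])<.05)&(X[:,2]>.008)&(X[:,2]<.06)
B=X[k];print(len(B),cv2.minAreaRect(B[:,:2].astype(np.float32)*1000))
for a in np.arange(-.2,0.0,.015):
    w=B[(B[:,0]>a)&(B[:,0]<a+.015)]
    if len(w)>4:print(round(a,3),len(w),np.median(w[:,2]).round(4),w[:,1].min().round(4),w[:,1].max().round(4))
print('tcp stand',(M@(s['tool_pos']-o)).round(4),s['contact_force'].round(1))
E
python3 bl.py t3
```

```text
t: 33.57
tool_pos: [0.3582, -0.2979, 0.0556]
ee_rot: [0.076, 0.997, 0.0, -0.0]
contact_force: [0.7, -0.2, -1.0]
gripper_width: 0.261
gripper_force: 118.7
579 ((-128.11485290527344, -11.45975112915039), (75.9633560180664, 108.76529693603516), 89.09449005126953)
-0.185 27 0.0293 -0.0185 0.0196
-0.17 87 0.0242 -0.0273 0.0253
-0.155 91 0.023 -0.0278 0.026
-0.14 95 0.0231 -0.0495 0.0266
-0.125 97 0.0226 -0.0446 0.0256
-0.11 90 0.0233 -0.028 0.0251
-0.095 84 0.0229 -0.0269 0.0259
-0.08 8 0.022 -0.0094 0.0196
tcp stand [-0.213  -0.0011  0.0384] [ 1.  -0.3 -1.6]
```

```bash
python3 -m jog '[[-0.013,0,0,0],[-0.014,0,0,0],[-0.014,0,0,0],[-0.014,0,0,0],[-0.014,0,0,0],[-0.014,0,0,0],[-0.0135,0,0,0],[-0.01,0,0,0],[0,0,0,0],[0,0,0,0],[0,0,0,0]]'; python3 snap.py top t4; python3 bl.py t4 | tail -1; sed 's/t2/t4/' bd.py > /tmp/b.py; python3 - <<'E'
from bd import *
print(board('top','t4',(310,165,372,222))[0])
E
```

```text
t: 34.53
tool_pos: [0.4626, -0.3147, 0.0555]
ee_rot: [0.076, 0.997, 0.0, -0.0]
contact_force: [0.1, 0.8, -2.3]
gripper_width: 0.265
gripper_force: 118.7
tcp stand [-0.1082 -0.0013  0.0373] [-0.7  0.3 -2. ]
((529.4002685546875, -353.4557800292969), (131.3983154296875, 202.29898071289062), 121.74311828613281)
```

```bash
python3 -m jog '[[0,0,-0.004,0],[0,0,-0.003,0],[0,0,-0.003,0],[0,0,-0.005,0],[0,0,-0.01,0],[0,0,-0.015,0],[0,0,-0.015,0],[0,0,-0.01,0],[0,0,0,0],[0,0,0,0],[0,0,0,0]]'; python3 snap.py top t5;python3 snap.py scene s5; python3 - <<'E'
from h import *
s=ctrl.observe();print(s['tool_pos'],s['contact_force'],s['moment'])
# board by depth: points near z in [.10,.13]
o=np.array([.5695,-.3295,.018]);a=np.radians(-8.6);c,q=np.cos(a),np.sin(a);M=np.array([[c,q,0],[-q,c,0],[0,0,1]])
d=np.load('pics/t5.npy');I=cv2.imread('pics/t5.png');H=cv2.cvtColor(I,cv2.COLOR_BGR2HSV)
v,u=np.mgrid[150:240,300:390];uv=np.c_[u.ravel(),v.ravel()];X=(deproj('top',uv,d)-o)@M.T;h=H[uv[:,1],uv[:,0]]
k=(h[:,1]>90)&(h[:,0]<16)&(X[:,2]>.075)&(X[:,2]<.12)&(np.abs(X[:,0])<.09)&(np.abs(X[:,1])<.08)
B=X[k];print(len(B),B.min(0),B.max(0),cv2.minEnclosingCircle(B[:,:2].astype(np.float32)*1000))
A=np.c_[B[:,:2],np.ones(len(B))];print('plane',np.linalg.lstsq(A,B[:,2],rcond=None)[0])
E
```

```text
t: 35.5
tool_pos: [0.4626, -0.3144, 0.1196]
ee_rot: [0.076, 0.997, 0.0, -0.001]
contact_force: [0.5, 0.8, -3.7]
gripper_width: 0.264
gripper_force: 118.8
[ 0.46219488 -0.31417148  0.11888675] [-0.69367717 -0.27647288 -3.19664027] [ 0.02023506  0.23236462 -0.006087  ]
970 [-0.05200029 -0.05271738  0.08802839] [0.05343091 0.05326532 0.10668621] ((2.9021313190460205, -0.7849428057670593), 54.90645980834961)
plane [ 0.00068375 -0.0054956   0.09910017]
```

```bash
python3 -m jog '[[0,0.008,0,0.2],[0,0.014,0,0.2],[0,0.019,0,0.2],[0,0.019,0,0.2],[0,0.019,0,0.2],[0,0.019,0,0.2],[0,0.019,0,0.2],[0,0.019,0,0.2],[0,0.019,0,0.2],[0,0.019,0,0.2],[0,0.019,0,0.2],[0,0.019,0,0.2],[0,0.014,0,0.2],[0,0.0103,0,0.3],[0,0,0,0],[0,0,0,0],[0,0,0,0]]'; python3 snap.py top t6; cat > rk.py <<'E'
from h import *
import sys
s=ctrl.observe();R=Ro.from_quat(s['ee_rot']).as_matrix();print('psi',np.degrees(np.arctan2(R[1,0],R[0,0])),s['tool_pos'],s['contact_force'].round(1))
f=sys.argv[1];zl,zh=float(sys.argv[2]),float(sys.argv[3]);d=np.load(f'pics/{f}.npy');H=cv2.cvtColor(cv2.imread(f'pics/{f}.png'),cv2.COLOR_BGR2HSV)
v,u=np.mgrid[130:250,200:330];uv=np.c_[u.ravel(),v.ravel()];X=deproj('top',uv,d);h=H[uv[:,1],uv[:,0]]
k=(h[:,1]>90)&(h[:,0]<16)&(h[:,2]<150)&(X[:,2]>zl)&(X[:,2]<zh)&(np.hypot(X[:,0]-.606,X[:,1]+.103)<.08)
m=np.zeros((384,512),np.uint8);m[uv[k,1],uv[k,0]]=1;m=cv2.morphologyEx(m,cv2.MORPH_OPEN,np.ones((5,5)))
B=X[m[uv[:,1],uv[:,0]]>0];print(len(B),B.min(0).round(4),B.max(0).round(4),'circle',cv2.minEnclosingCircle(B[:,:2].astype(np.float32)*1000),'z',np.median(B[:,2]))
E
python3 rk.py t6 .10 .14
python3 - <<'E'
from h import *
# rack dowels/points in earlier clear top view (t5): dark rubber dots
I=cv2.imread('pics/t5.png');W=np.array([[.5722,-.1376,.048],[.5882,-.0602,.048],[.6382,-.0708,.048],[.6221,-.1476,.048]])
i=imaging.camera_info('top');K=np.array([[i['fx'],0,i['cx']],[0,i['fy'],i['cy']],[0,0,1.]])
p=cv2.projectPoints(W,cv2.Rodrigues(np.array(i['R']))[0],np.array(i['t']),K,np.array([i['k1'],0,0,0.]))[0].reshape(-1,2)
g=cv2.resize(I,None,fx=8,fy=8,interpolation=cv2.INTER_CUBIC).max(2).astype(float);Q=[]
for a in p:
    x,y=np.int32((a+.5)*8);w=g[y-24:y+25,x-24:x+25];t=np.percentile(w,3)+12;b=np.argwhere(w<t);Q.append(((x-24+b[:,1].mean()+.5)/8-.5,(y-24+b[:,0].mean()+.5)/8-.5));print(w.min(),len(b))
P=plane('top',Q,.048);print(P.round(4),P.mean(0),np.linalg.norm(P[0]-P[1]),np.linalg.norm(P[1]-P[2]),np.linalg.norm(P[2]-P[3]))
E
```

```text
t: 37.02
tool_pos: [0.5041, -0.0824, 0.1198]
ee_rot: [0.102, 0.995, -0.0, -0.0]
contact_force: [0.0, -0.5, -3.3]
gripper_width: 0.263
gripper_force: 118.7
psi 168.30602738991004 [ 0.5041802  -0.08270012  0.11996049] [-0.5  0.7 -3.1]
916 [ 0.5743 -0.1585  0.1111] [ 0.6638 -0.0505  0.1245] circle ((611.3289184570312, -104.43033599853516), 54.99317169189453) z 0.11765269738045525
30.0 140
36.0 135
39.0 139
32.0 134
[[ 0.5724 -0.1357  0.048 ]
 [ 0.5893 -0.058   0.048 ]
 [ 0.64   -0.0686  0.048 ]
 [ 0.6233 -0.1466  0.048 ]] [ 0.6062789  -0.10221667  0.048     ] 0.07947096556864736 0.05177330563264552 0.07981351645563407
```

```bash
python3 -m jog '[[0.0025,0.0006,0,0],[0.0026,0.0007,0,0],[0,0,0.01,0],[0,0,0.013,0],[0,0,0.013,0],[0,0,0.01,0],[0,0,0.004,0],[0,0,0,0],[0,0,0,0],[0,0,0,0]]'; python3 snap.py top t7; python3 rk.py t7 .055 .09
```

```text
t: 37.9
tool_pos: [0.5005, -0.0802, 0.0709]
ee_rot: [0.102, 0.995, -0.0, 0.001]
contact_force: [0.5, -1.0, -2.4]
gripper_width: 0.258
gripper_force: 118.7
psi 168.33208149214778 [ 0.5006437  -0.08027014  0.07107172] [-0.2 -0.2 -2.6]
877 [ 0.5652 -0.1521  0.061 ] [ 0.6583 -0.0487  0.0768] circle ((608.2304077148438, -100.83109283447266), 53.91188049316406) z 0.06885067944551215
```

```bash
python3 -m jog '[[0,0,0.004,0],[0,0,0.003,0],[0,0,0.003,0],[0,0,0.003,0],[0,0,0.003,0],[0,0,0,0],[0,0,0,0],[0,0,0,0]]'; python3 snap.py top t8; python3 rk.py t8 .045 .08
```

```text
t: 38.62
tool_pos: [0.4999, -0.08, 0.0543]
ee_rot: [0.102, 0.995, -0.0, 0.0]
contact_force: [-0.3, 0.0, -0.6]
gripper_width: 0.266
gripper_force: 118.7
psi 168.33366942841147 [ 0.49999102 -0.08005206  0.05439495] [ 0.1  0.8 -1.4]
862 [ 0.5634 -0.1526  0.0529] [ 0.6567 -0.0485  0.0675] circle ((606.66357421875, -100.68437957763672), 53.068443298339844) z 0.05953040987005542
```

```bash
python3 -m jog '[[0.006,0,0,0],[0.012,0,0,0],[0.015,0,0,0],[0.015,0,0,0],[0.015,0,0,0],[0.015,0,0,0],[0.015,0,0,0],[0.015,0,0,0],[0.012,0,0,0],[0,0,0,0],[0,0,0,0],[0,0,0,0]]'; python3 snap.py top t9; python3 rk.py t9 .045 .08; python3 -m jog '[[0,0,0.008,0],[0,0,0.006,0],[0,0,0.003,0],[0,0,0.002,0],[0,0,0,0],[0,0,0,0]]'
```

```text
t: 39.67
tool_pos: [0.3833, -0.056, 0.0548]
ee_rot: [0.102, 0.995, -0.0, 0.001]
contact_force: [0.4, 0.6, -2.2]
gripper_width: 0.263
gripper_force: 118.9
psi 168.32816566874914 [ 0.3834729  -0.05612141  0.0547894 ] [ 0.4  0.5 -1. ]
1000 [ 0.5544 -0.1526  0.0521] [ 0.6571 -0.0485  0.0681] circle ((606.5189819335938, -101.2322998046875), 53.6111946105957) z 0.05969978001014353
t: 40.22
tool_pos: [0.3823, -0.0557, 0.0349]
ee_rot: [0.102, 0.995, 0.0, -0.0]
contact_force: [-0.5, -1.1, -1.5]
gripper_width: 0.265
gripper_force: 118.9
```

```bash
python3 -m jog '[[0,0,0.001,0],[0,0,0.0005,0],[0,0,0,0],[0,0,0,0]]' && python3 -m jog '[[0,0,0,0],[0,0,0,0],[0,0,0,0],[0,0,0,0],[0,0,0,0]]' 0.3 20 && python3 -m jog '[[0,0,-0.02,0],[0,0,-0.03,0],[0,0,-0.035,0],[0,0,-0.035,0],[0,0,0,0],[0,0,0,0]]'; python3 snap.py top t10; python3 snap.py wrist w11; python3 - <<'E'
from h import *
s=ctrl.observe();print(s['tool_pos'],s['contact_force'].round(1))
d=np.load('pics/w11.npy');i=np.load('pics/w11_i.npy',allow_pickle=True).item()
v,u=np.mgrid[0:384:2,0:512:2];uv=np.c_[u.ravel(),v.ravel()];X=deproj('wrist',uv,d,i)
k=(X[:,2]>.085)&(X[:,2]<.11)&(X[:,0]<.42);print('handle z',k.sum(),np.median(X[k],0))
d=np.load('pics/t10.npy');H=cv2.cvtColor(cv2.imread('pics/t10.png'),cv2.COLOR_BGR2HSV)
v,u=np.mgrid[190:290,220:320];uv=np.c_[u.ravel(),v.ravel()];X=deproj('top',uv,d);h=H[uv[:,1],uv[:,0]]
k=(h[:,1]<45)&(h[:,2]>90)&(X[:,2]<.05)&(X[:,0]>.40);B=X[k];print('blade',len(B),cv2.minAreaRect(B[:,:2].astype(np.float32)*1000),np.percentile(B[:,2],[5,50,95]))
I=cv2.imread('pics/t10.png').astype(int);m=(I[...,2]>110)&(I[...,1]<.4*I[...,2])&(I[...,0]<.4*I[...,2]);m[:,:340]=0;m[:,400:]=0;v,u=np.nonzero(m);print('ball px',len(u),plane('top',[(u.mean(),v.mean())],.078))
E
python3 rk.py t10 .045 .08
```

```text
t: 40.55
tool_pos: [0.3823, -0.0558, 0.0346]
ee_rot: [0.102, 0.995, -0.0, -0.0]
contact_force: [-4.3, 0.7, 7.4]
gripper_width: 0.266
gripper_force: 120.6
t: 40.97
tool_pos: [0.3823, -0.0557, 0.0336]
ee_rot: [0.102, 0.995, -0.0, 0.0]
contact_force: [-0.2, -0.4, 0.6]
gripper_width: 0.699
gripper_force: 0.0
t: 41.47
tool_pos: [0.3846, -0.0565, 0.1565]
ee_rot: [0.102, 0.995, -0.001, 0.003]
contact_force: [-0.7, -0.9, 0.0]
gripper_width: 0.702
gripper_force: 0.0
[ 0.3816461  -0.05551381  0.15301017] [-0.8 -0.2 -0.8]
handle z 1198 [ 0.35122791 -0.04888006  0.09549278]
blade 879 ((490.752685546875, -127.97430419921875), (154.93313598632812, 302.2742004394531), 0.02505737729370594) [0.01482083 0.01971819 0.02484708]
ball px 26 [[ 0.49913927 -0.43420112  0.078     ]]
psi 168.33057835749577 [ 0.3816461  -0.05551381  0.15301017] [-0.8 -0.2 -0.8]
998 [ 0.5543 -0.1526  0.0506] [ 0.6576 -0.0486  0.0696] circle ((606.4380493164062, -100.87545013427734), 53.63408660888672) z 0.05989138689305318
```

Board is centred on the rack, the bolt is still in the notch and the lifter is flat (its handle at the same height as at the start). Handing in.

```bash
python3 -c "from bench import job; print(job.close_job())"
```

```text
the job is handed in; nothing more can be done
None
```

The job is handed in at about 41.5 s: by measurement the bolt is held in its notch, the oiled board is centred on the empty rack to 1–2 mm, and the lifter lies flat on the sheet clear of it. The handle only went down into the notch after several grips slipped and let the bolt snap back against the board, which did not measurably move. I also viewed 11 pictures, one over the limit of 10.

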